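# Reload the egg rack and lift the cooked egg out with the tongs

## Task

First put the two fresh eggs from the two-pocket stand, one by one, upright into the two empty end pockets of the three-pocket cooking rack. Then pick up the spring tongs, close them on the hot cooked egg in the rack's middle pocket, lift it about 10 cm straight up and finish while still holding it there in the tongs; never touch the hot egg with the gripper itself, and do not shove or knock over the pepper mill, salt shaker or tin standing around.

Things in the scene. Friction and masses are not known exactly. Their poses are not given: they have to be found in the camera images.
- rack: fixed cooking rack: steel plate on two feet, 62 mm deep (x, away from the robot) by 222 mm long (y); top face 26 mm above the cooktop; three round 37 mm through holes in a row along y, 80 mm apart. Origin: centre of its underside. An egg seats itself upright in a hole, its centre then about 13 mm above the mouth
- rack_pocket0 (a point): centre of the mouth (level with the top face) of the rack's right-hand end pocket as seen from the robot, empty at the start; axes as the rack's
- rack_pocket1 (a point): the same for the rack's middle pocket, where the hot cooked egg stands
- rack_pocket2 (a point): the same for the rack's left-hand end pocket, empty at the start
- egg_stand: fixed egg stand to the left: light-wood plate on two feet, 62 mm deep (x) by 126 mm long (y), top face 26 mm above the cooktop, two 37 mm holes 64 mm apart along y, a fresh egg in each. Origin: centre of its underside. Fingers that close along its x have free room on both sides of an egg
- egg_fresh_a_center (a point): centre of a fresh brown egg, 42 mm thick, 56 mm high, 55 g, z along its long axis, blunt end down; stands in the egg stand, its centre 13 mm above the plate. To clear the plate grip it with the fingertips 4 mm above the plate (9 mm below this centre)
- egg_fresh_b_center (a point): centre of the other fresh egg, alike, in the other hole of the egg stand
- egg_cooked_center (a point): centre of the hot cooked egg, same size and look, in the rack's middle pocket
- tongs_grip (a point): where to grip the tongs: midway between the black grip plates, half-way up, 42 mm above the cooktop at the start, free beneath and beside. x points along the tongs to the jaws, z up. Plates 48 mm long (x), 24 mm high, about 60 mm over their outer faces with the arms open. Squeezed to 50 mm over the plates, the tongs can be carried and still pass over an egg; the jaws meet it at about 38 mm
- tongs_jaw (a point): midway between the jaws, half-way up, 90 mm ahead (+x) of tongs_grip: the egg's centre belongs here. Jaws 38 mm long, 20 mm high, slightly hollow; about 80 mm apart inside when open, 63 mm with the plates squeezed to 50 mm. Lower them over the egg from above, tongs pointing along the rack's x (across the row), until this point is 0 to 4 mm above the egg's centre
- tongs: spring tongs, about 130 g, on the rest: two steel arms that swing in a level plane about a hinge at the rear. Origin on the hinge axis, half-way up, 100 mm behind tongs_grip; x toward the jaws. Each arm has a spring that pushes it open: 1.5 N per mm at the grip plates. 25 N of grip holds an egg firmly
- tongs_rest: fixed dark-wood rest of the tongs: plate 180 mm (x, along the tongs) by 96 mm, 6 mm thick; two cross saddles 10 by 92 mm, 35 mm high (end lips to 41 mm), 68 mm behind and 54 mm ahead of its middle; tongs_grip lies over its middle. Origin: centre of its underside
- egg_cooked: the hot cooked egg; origin at its centre
- egg_fresh_a: the first fresh egg; origin at its centre
- egg_fresh_b: the second fresh egg; origin at its centre
- pepper_mill: dark wooden pepper mill, 58 mm thick, 150 mm high, loose, beyond the rack; origin at its underside
- salt_shaker: glass salt shaker, 44 mm thick, 90 mm high, loose; origin at its underside
- tin: food tin, 58 mm thick, 72 mm high, loose; origin at its underside
There are look-alikes about, which are no part of the job. Leave any purple or turquoise look-alike of the egg_fresh_a alone.

How it is judged:
By the outcome, as a careful person would: the job done as asked, in the order asked, and still so for the second after the job is handed in, while the arm keeps its last pose, push and grip.
It also fails if it takes over 70 s, if anything falls off the work surface, if the arm or the gripper's body presses on something with over 40 N, if the wrist force passes 120 N, or if a joint passes its speed limit or range.

## Robot

A 6-joint arm with a two-finger parallel gripper is mounted at the origin on a cart in front of the work surface, level with it; the furniture and walls round the work are solid. World frame = base frame: x ahead of the robot, y to its left, z up, the work surface at z = 0. Lengths are in m, angles in rad, forces in N, time in s.
With the tool pointing down it reaches from about 0.3 to 0.875 m from the base axis. Payload 4.2 kg.
Tool frame: the origin (TCP) lies at the very end of the fingers, on their centre line; the grasp point (between the pads) lies 19 mm behind it (arm.grip_depth is the distance from the TCP to the grasp point, in m); x points along the fingers, y is the direction in which the jaws open and shut, and the axes are right-handed (so a half turn about x gives the same grasp; the last joint's range is limited). The gripper opens to 85 mm and grips with 20 to 120 N. Pads are 22 mm wide; open, the fingers measure 114 mm over their backs; the gripper's body (76 mm by 85 mm) begins 54 mm behind the grasp point. The pads swing forward as they close: fully open they stand 13 mm farther back than shut.
Start: joints at [1.19, 0.32, 1.565, -0, 1.257, -0.02], TCP at [0.203, 0.538, 0.231] pointing down, gripper open.
Joint ranges: [-3.11, 3.11], [-0.84, 2.01], [0.21, 2.61], [-1.34, 4.49], [0.05, 2.63], [-2.56, 2.56]. Speed limits (rad/s): [2.57, 2.57, 3.14, 3.14, 3.14, 3.14].

## Interface

Orientations are given as a rotation vector (axis times angle).
In Python, from station import arm, cams, finder gives the robot as it stands.
- The arm moves only by the tool jog_arm, never from a script. Its argument "plan" is a list of rows, each a list of 7 numbers: the shift along the tool's x, y, z normalised to -1 to 1, where 1 is 0.05 m, then the turn, a rotation vector about the tool's x, y, z normalised to -1 to 1, where 1 is 45 degrees, then the opening, from 0 (shut) to 1 (fully open). In form: [[x, y, z, wx, wy, wz, gripper], ...]. A call has 1 to 10 rows; each row shifts and turns the commanded pose from where the row before left it, along the tool's axes as they then stand; what a row does not reach is not made up. A row lasts 1/10 s, in which the tool goes at most 50 mm and 8.59 degrees, less where a joint would pass 70% of its speed; a pose out of reach is approached as far as the arm can. A call with a number of a shift or a turn outside -1 to 1 is refused whole. A call with a gripper value outside its range is refused whole. The fingers move at their own pace and stop on an object; the grip force is fixed at half the most. Time passes only in rows, so rows that do not move let the fingers close. It gives the time, the measured TCP pose, the force and the opening at its end, in the units of the state.
- arm.get_obs(): the state, without advancing time (a new reading comes with each control period).
- cams.grab_frame(name): name is "side" or "top"; returns the picture (480x640x3 uint8, red, green, blue); there is no depth.
- cams.camera_model(name): a dict with "camera_matrix" (3x3 intrinsics, pixels), "camera_from_world" (4x4, takes a point from world to camera coordinates). Camera axes: x right, y down, z forward; pixel columns grow to the right and rows downward; lengths in m; the calibration is good to about 2 mm. A picture is of the moment at which its call begins. camera_model takes no time and is no camera call.
- arm.job_done(): hands the job in, once; it reports no verdict.
Trained networks look in the newest picture that a camera, given by its name, has taken for a name from the list of things; names that differ only in an ending like _2 or _b are one class to them, and where a whole thing is asked for, a point or a joint stands for the part that bears it (a point fixed in the world has none). Each returns a list of dicts, best first, with "conf" (0 to 1); they miss things now and then, are a little off and sometimes report something else, mostly with a low value. They report only what shows in the picture. A call takes as long as a camera call. They do not tell look-alikes from the thing itself.
- finder.trace(target, camera): "mask" (480x640 bool, what is visible of it).
- finder.landmark_of(target, camera): "xyz" ([x, y, z] in m, in the coordinates of the camera as it stood for that picture, good to about 4 mm: a listed point, or the origin of a listed thing).
The state is a dict: "time_s": time; "joint_pos": joint angles; "dq": joint speeds; "tau": joint torques, N m; "ee_pos": TCP position; "orientation": TCP orientation; "ft_force": force on the tool from outside, world axes, zero at the start; "ft_torque": the same for the moment, N m; "gripper_width": finger opening in m.
Only numpy, scipy, OpenCV 4.12 (cv2) and the standard library are available. Lean on these libraries where they do the work, as an engineer would, in place of code of your own. Each camera call takes 0.05 s, during which the arm holds its last target.

## Working session

There is one attempt and no reset: what is moved stays moved. The work goes in short steps, Python scripts to look and compute and a tool call to move; the robot and the scene stay as the last step left them, time stands still between calls to the robot, and variables do not carry over. Pictures are saved under pics/ and viewed, and the job is handed in when it is done.

Besides the shell and the picture viewer there is one more tool, called as a command line: name --pt "numbers of a row" for each row, then --argument value for the rest. jog_arm: Moves the arm, as the interface text tells. Its arguments: {"type":"object","properties":{"plan":{"type":"array"}},"required":["plan"]}

```bash
mkdir -p pics; ls; python3 - <<'E'
from station import arm,cams,finder
import cv2,numpy as np
for n in("side","top"):
    f=cams.grab_frame(n); cv2.imwrite(f"pics/{n}0.png",f[:,:,::-1])
    m=cams.camera_model(n); print(n,np.round(m["camera_matrix"],1).tolist(),np.round(m["camera_from_world"],3).tolist())
o=arm.get_obs(); print(o, arm.grip_depth)
E
```

```text
pics
side [[559.8, 0.0, 327.7], [0.0, 559.8, 234.8], [0.0, 0.0, 1.0]] [[-0.261, 0.965, 0.001, 0.163], [0.642, 0.174, -0.747, -0.362], [-0.721, -0.194, -0.665, 1.742], [0.0, 0.0, 0.0, 1.0]]
top [[478.2, 0.0, 324.5], [0.0, 478.2, 237.2], [0.0, 0.0, 1.0]] [[-0.024, -0.999, -0.035, 0.024], [-0.985, 0.029, -0.171, 0.635], [0.172, 0.031, -0.985, 0.935], [0.0, 0.0, 0.0, 1.0]]
{'time_s': 0.1, 'joint_pos': array([ 1.19000541e+00,  3.20220389e-01,  1.56553701e+00, -3.44232015e-05,
        1.25738931e+00, -1.99901145e-02]), 'dq': array([-0.00080084, -0.00107142, -0.00251087, -0.0012156 , -0.00017361,
        0.00176329]), 'tau': array([-9.59418066e-04, -4.16407871e+01, -2.34706593e+01, -1.02376271e-04,
        4.81690906e-03,  2.63886427e-06]), 'ee_pos': array([0.20283809, 0.53759172, 0.23057846]), 'orientation': array([ 0.28188996,  1.552473  , -0.28430325]), 'ft_force': array([ 0.21654528, -0.0266933 ,  0.13364535]), 'ft_torque': array([ 0.02780953,  0.02495731, -0.01776497]), 'gripper_width': 0.08569125662802} 0.0187
```

View pics/side0.png

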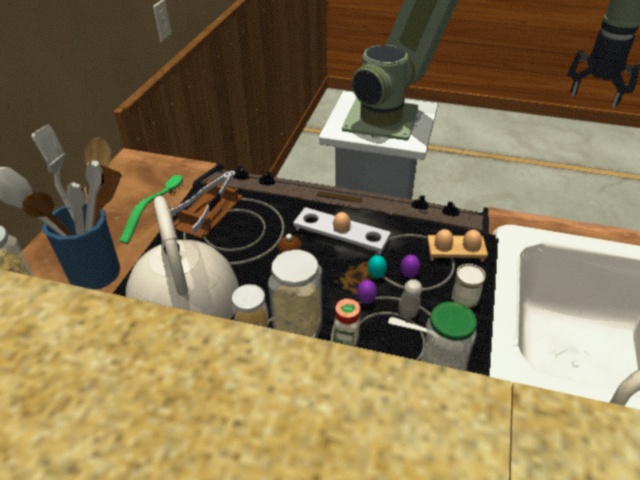

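View pics/top0.png

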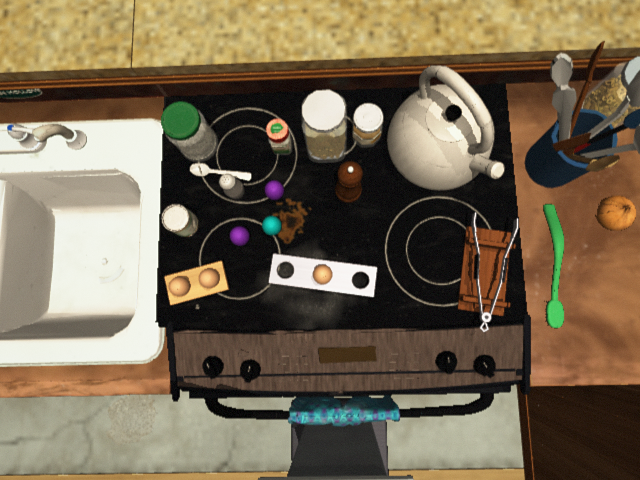

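```bash
cat > h.py <<'E'
from station import arm,cams,finder
import cv2,numpy as np
from scipy.spatial.transform import Rotation as R
def w(cam,p):
    T=cams.camera_model(cam)["camera_from_world"]; return T[:3,:3].T@(np.asarray(p)-T[:3,3])
def px(cam,P):
    m=cams.camera_model(cam);T=m["camera_from_world"];q=m["camera_matrix"]@(T[:3,:3]@np.asarray(P)+T[:3,3]);return q[:2]/q[2]
def ray(cam,uv,z):
    m=cams.camera_model(cam);T=m["camera_from_world"];d=T[:3,:3].T@np.linalg.inv(m["camera_matrix"])@[uv[0],uv[1],1];c=-T[:3,:3].T@T[:3,3]
    return c+d*(z-c[2])/d[2]
E
python3 - <<'E'
from h import *
for n in["rack","rack_pocket0","rack_pocket1","rack_pocket2","egg_stand","egg_fresh_a_center","egg_cooked_center","tongs_grip","tongs_jaw","tongs","tongs_rest","pepper_mill","salt_shaker","tin"]:
    for c in("side","top"):
        for d in finder.landmark_of(n,c)[:6]: 
            P=w(c,d["xyz"]); print(n,c,round(d["conf"],2),np.round(P,3),np.round(px(c,P)))
E
```

```text
rack side 0.87 [ 0.558  0.015 -0.003] [341. 236.]
rack top 0.81 [ 0.564  0.016 -0.001] [322. 274.]
rack_pocket0 side 0.95 [0.561 0.013 0.022] [340. 228.]
rack_pocket0 side 0.82 [ 0.548 -0.066  0.025] [310. 218.]
rack_pocket0 side 0.73 [0.577 0.089 0.025] [371. 237.]
rack_pocket0 top 0.95 [0.574 0.095 0.025] [285. 269.]
rack_pocket0 top 0.92 [0.563 0.015 0.026] [322. 273.]
rack_pocket0 top 0.56 [ 0.544 -0.065  0.029] [361. 281.]
rack_pocket1 side 0.95 [0.561 0.013 0.022] [340. 228.]
rack_pocket1 side 0.82 [ 0.548 -0.066  0.025] [310. 218.]
rack_pocket1 side 0.73 [0.577 0.089 0.025] [371. 237.]
rack_pocket1 top 0.95 [0.574 0.095 0.025] [285. 269.]
rack_pocket1 top 0.92 [0.563 0.015 0.026] [322. 273.]
rack_pocket1 top 0.56 [ 0.544 -0.065  0.029] [361. 281.]
rack_pocket2 side 0.95 [0.561 0.013 0.022] [340. 228.]
rack_pocket2 side 0.82 [ 0.548 -0.066  0.025] [310. 218.]
rack_pocket2 side 0.73 [0.577 0.089 0.025] [371. 237.]
rack_pocket2 top 0.95 [0.574 0.095 0.025] [285. 269.]
rack_pocket2 top 0.92 [0.563 0.015 0.026] [322. 273.]
rack_pocket2 top 0.56 [ 0.544 -0.065  0.029] [361. 281.]
eg
[... 1028 characters left out ...]
 [180. 287.]
tongs side 0.65 [ 0.464 -0.311  0.041] [228. 177.]
tongs top 0.75 [ 0.471 -0.309  0.046] [484. 314.]
tongs_rest side 0.71 [ 0.564 -0.33  -0.   ] [207. 212.]
tongs_rest side 0.49 [0.687 0.315 0.001] [464. 298.]
tongs_rest top 0.55 [ 0.566 -0.331 -0.004] [484. 269.]
tongs_rest top 0.43 [ 0.552  0.282 -0.001] [200. 283.]
pepper_mill top 0.61 [0.557 0.252 0.033] [210. 279.]
pepper_mill top 0.59 [ 0.75  -0.045  0.   ] [348. 190.]
salt_shaker side 0.64 [ 0.757  0.203 -0.   ] [406. 312.]
salt_shaker top 0.65 [ 0.754  0.204 -0.001] [237. 192.]
tin side 0.87 [ 0.684  0.317 -0.001] [465. 298.]
tin side 0.45 [ 0.563 -0.33  -0.002] [207. 212.]
tin top 0.98 [ 0.687  0.315 -0.002] [187. 222.]
```

The side view shows the rack at about (342,228) with the cooked egg in its middle hole, the stand with two brown eggs at (443,240) and (472,240), and the tongs at (205,200).

In the top view the egg candidates are:
- **Brown, in the wooden stand:** (208,278) and (179,286). By the description these are the fresh eggs.
- **Brown, in the rack:** (322,273). This is the hot egg.
- **Purple:** (275,189) and (239,236). Look-alikes, leave alone.
- **Turquoise:** (271,225). Look-alike, leave alone.

The tongs and their rest are at (487,268). The pepper mill is at (348,180), the salt shaker at (231,185) and the tin at (180,220).

Next I refine the measurements and check the choice in a close crop.

```bash
python3 - <<'E'
from h import *
f=cams.grab_frame("top"); g=cams.grab_frame("side")
def sv(im,x0,y0,x1,y1,k,n): cv2.imwrite(n,cv2.resize(im[y0:y1,x0:x1,::-1],None,fx=k,fy=k,interpolation=cv2.INTER_CUBIC))
sv(f,155,160,395,310,3,"pics/c1.png"); sv(f,440,200,540,340,4,"pics/c2.png"); sv(g,280,190,500,290,3.5,"pics/c3.png")
for c in("top","side"):
    for n in("rack","egg_stand","tongs_rest","egg_fresh_a","egg_cooked"):
        for d in finder.trace(n,c)[:6]:
            ys,xs=np.nonzero(d["mask"]); r=cv2.minAreaRect(np.c_[xs,ys].astype(np.float32)); 
            z={"rack":.026,"egg_stand":.026,"tongs_rest":.035}.get(n,.039)
            b=[np.round(ray(c,p,z)[:2],4).tolist() for p in cv2.boxPoints(r)]
            print(c,n,round(d["conf"],2),len(xs),np.round([xs.mean(),ys.mean()],1),np.round(ray(c,(xs.mean(),ys.mean()),z)[:2],4),b if z!=.039 else "")
E
```

```text
top rack 0.76 2425 [322.4 275.2] [0.5591 0.0149] [[0.544, 0.1292], [0.6094, 0.1208], [0.5757, -0.1001], [0.5115, -0.0895]]
top egg_stand 0.78 1084 [198.5 283.2] [0.5493 0.2776] [[0.5641, 0.355], [0.5961, 0.2276], [0.5352, 0.21], [0.5037, 0.3361]]
top egg_stand 0.6 329 [179.4 285.8] [0.5448 0.3183] [[0.564, 0.3411], [0.5628, 0.296], [0.5248, 0.2951], [0.526, 0.3399]]
top tongs_rest 0.94 3470 [483.5 271.8] [ 0.5565 -0.318 ] [[0.479, -0.2555], [0.6529, -0.2871], [0.6373, -0.3941], [0.4648, -0.3596]]
top egg_fresh_a 0.78 337 [178.9 286.4] [0.5426 0.3149] 
top egg_fresh_a 0.72 359 [208.4 277.7] [0.559 0.253] 
top egg_fresh_a 0.69 305 [271.6 225.6] [0.6661 0.1198] 
top egg_fresh_a 0.56 301 [239.2 235.8] [0.6462 0.1887] 
top egg_fresh_a 0.55 305 [274.  190.1] [0.7438 0.1142] 
top egg_cooked 0.69 342 [322.4 274.8] [0.5588 0.0143] 
top egg_cooked 0.59 2389 [321.7 275. ] [0.5584 0.0158] 
side rack 0.64 1611 [341.5 229.5] [0.5698 0.0182] [[0.5877, -0.0965], [0.5043, -0.106], [0.5473, 0.1276], [0.6245, 0.1266]]
side egg_stand 0.94 762 [455.3 249.7] [0.5697 0.2819] [[0.5396, 0.2166], [0.5044, 0.346], [0.5823, 0.3504], [0.6158, 0.2266]]
side tongs_rest 0.58 1786 [206. 211.] [ 0.5997 -0.3106] [[0.6629, -0.3794], [0.433, -0.3618], [0.5149, -0.2482], [0.725, -0.2769]]
side tongs_rest 0.38 1531 [342.  229.4] [0.5792 0.0214] [[0.5975, -0.093], [0.5145, -0.1024], [0.5576, 0.131], [0.6343, 0.1299]]
side egg_fresh_a 0.84 315 [443.1 239.7] [0.558  0.2516] 
side egg_fresh_a 0.72 290 [471.9 240.7] [0.5444 0.3147] 
side egg_fresh_a 0.69 356 [366.8 291.1] [0.757  0.1181] 
side egg_fresh_a 0.54 346 [409.9 265.4] [0.6597 0.1919] 
side egg_fresh_a 0.54 317 [376.8 266. ] [0.68   0.1235] 
side egg_fresh_a 0.22 689 [410.  298.8] [0.7547 0.207 ] 
side egg_cooked 0.81 283 [341.1 221.8] [0.5581 0.0139]
```

View pics/c1.png

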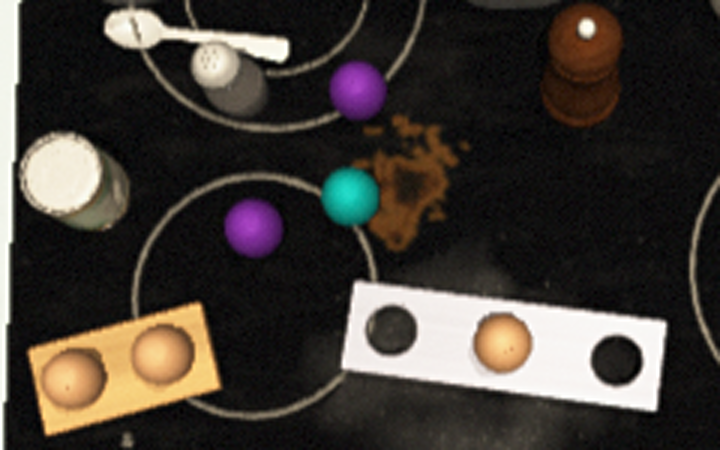

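View pics/c2.png

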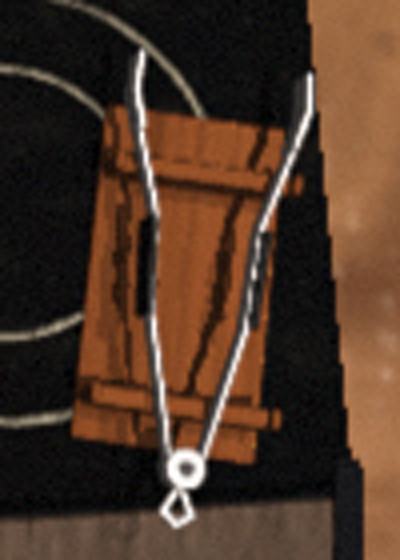

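View pics/c3.png

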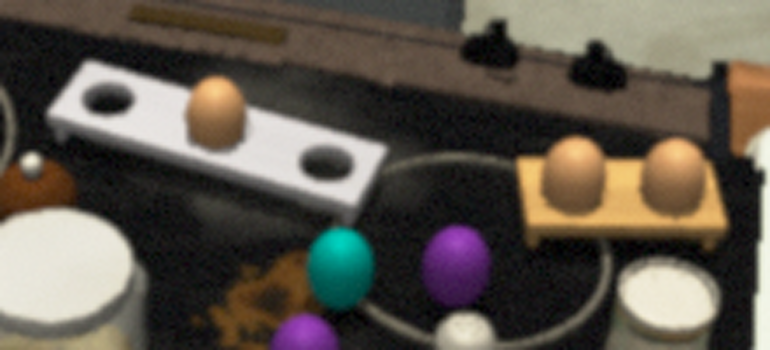

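The crops confirm the choice: both fresh eggs are brown and in the wooden stand, and the purple and turquoise ones stand loose on the cooktop. Next I fit the rack, stand and tongs poses by fitting pixel points from both views.

```bash
python3 - <<'E'
from h import *
from scipy.optimize import least_squares
C=lambda p,o,k:[(np.array(q)+.5)/k-.5+o for q in p]
top=lambda *p:C(p,np.array([155,160]),3); side=lambda *p:C(p,np.array([280,190]),3.5)
def fit(name,model,obs,x0):
    # obs: list (cam, uv, local xyz idx)
    def r(x,cams_=("top","side")):
        c,s=np.cos(x[2]),np.sin(x[2]);o=[]
        for cam,uv,l in obs:
            P=[x[0]+c*l[0]-s*l[1],x[1]+s*l[0]+c*l[1],l[2]]; o+=list(px(cam,P)-uv)
        return np.array(o)
    s=least_squares(r,x0); print(name,np.round(s.x,4),"rms px",np.sqrt(np.mean(s.fun**2)).round(2),np.round(s.fun.reshape(-1,2),1).tolist())
    return s.x
h=.026
t=top((355,281),(666,320),(391,330),(616,360)); s=side((86,59),(48,113),(386,150),(349,210),(108,98),(327,163))
# local: x fwd, y left
rk=[("top",t[0],(.031,.111,h)),("top",t[1],(.031,-.111,h)),("top",t[2],(0,.08,h-.004)),("top",t[3],(0,-.08,h-.004)),
("side",s[0],(-.031,-.111,h)),("side",s[1],(.031,-.111,h)),("side",s[2],(-.031,.111,h)),("side",s[3],(.031,.111,h))]
x=fit("rack",0,rk,[.56,.015,-.18])
for c in("top","side"): fit("rack "+c,0,[o for o in rk if o[0]==c],x)
t=top((28,349),(201,303),(46,436),(221,388)); s=side((517,158),(705,158),(528,234),(727,230))
st=[("top",t[0],(.031,.063,h)),("top",t[1],(.031,-.063,h)),("side",s[0],(-.031,-.063,h)),("side",s[1],(-.031,.063,h)),("side",s[2],(.031,-.063,h)),("side",s[3],(.031,.063,h))]
fit("stand",0,st,[.55,.28,.25])
for k in("top","side"):
    for n in("egg_stand","rack"):
        pass
k=C([(186,467),(139,55),(308,78),(152,268),(257,280)],np.array([440,200]),4)
for p,z in zip(k,(.052,.052,.052,.054,.054)): print(np.round(ray("top",p,z),4))
for c in("top","side"): 
    T=cams.camera_model(c)["camera_from_world"]; print(c,-T[:3,:3].T@T[:3,3])
E
```

```text
rack [ 0.5613  0.0145 -0.1657] rms px 0.54 [[-0.0, -0.8], [0.2, 0.5], [0.3, -0.5], [0.2, -0.1], [0.3, 0.5], [-0.5, 0.0], [-0.0, -0.5], [1.2, -1.1]]
rack top [ 0.5608  0.0148 -0.156 ] rms px 0.18 [[-0.3, -0.1], [0.0, 0.2], [0.1, 0.0], [0.2, -0.2]]
rack side [ 0.5622  0.0141 -0.1822] rms px 0.41 [[0.5, 0.4], [-0.6, -0.3], [-0.3, 0.3], [0.4, -0.4]]
stand [0.5525 0.283  0.2573] rms px 0.95 [[0.1, 0.0], [-0.6, -1.2], [-0.3, 0.7], [0.5, 1.0], [0.0, -2.5], [-0.3, -1.0]]
[ 0.4657 -0.311   0.052 ]
[ 0.6764 -0.3039  0.052 ]
[ 0.6615 -0.3891  0.052 ]
[ 0.5654 -0.3014  0.054 ]
[ 0.5579 -0.3534  0.054 ]
top [ 0.46526946 -0.02306244  1.02966979]
side [1.53123912 0.24318225 0.88842786]
```

```bash
cat >> h.py <<'E'
def state():
    o=arm.get_obs(); return o,R.from_rotvec(o["orientation"]).as_matrix()
def togo(P,yaw,tcp=True):
    """tool pointing down, tool y along +-(cos yaw, sin yaw); prints shift in tool axes in units, and turn about tool x in units"""
    o,M=state(); best=None
    x=np.array([0,0,-1.])
    for s in(1,-1):
        y=s*np.array([np.cos(yaw),np.sin(yaw),0]); T=np.c_[x,y,np.cross(x,y)]
        rv=R.from_matrix(M.T@T).as_rotvec()
        if best is None or np.linalg.norm(rv)<np.linalg.norm(best[0]): best=(rv,T)
    d=np.array(P)-o["ee_pos"]
    print("t",round(o["time_s"],2),"tcp",np.round(o["ee_pos"],4),"q6",o["joint_pos"][5].round(2),"w",round(o["gripper_width"],4),"F",np.round(o["ft_force"],1),"tool y",np.round(M[:,1],3),"x",np.round(M[:,0],3))
    print("world d",np.round(d,4)," in tool units now",np.round(M.T@d/.05,2)," after turn",np.round(best[1].T@d/.05,2)," turn units",np.round(best[0]/(np.pi/4),3))
E
python3 - <<'E'
from h import *
togo([.559,.2525,.2],.257)
for c,u in(("top",(345,323)),("top",(345,345)),("top",(450,357)),("top",(345,330)),("side",(340,188)),("side",(340,196)),("side",(420,203))):
    print(c,u,np.round(ray(c,u,0),3),np.round(ray(c,u,.05),3))
f=cams.grab_frame("side");cv2.imwrite("pics/p1.png",cv2.resize(f[150:250,180:500,::-1],None,fx=2.5,fy=2.5,interpolation=cv2.INTER_CUBIC))
E
```

```text
t 2.1 tcp [0.203  0.538  0.2313] q6 -0.02 w 0.0857 F [-0.9  0.4  0.4] tool y [0.353 0.936 0.   ] x [ 0.  0. -1.]
world d [ 0.356  -0.2855 -0.0313]  in tool units now [ 0.63 -2.83  8.68]  after turn [0.63 5.44 7.33]  turn units [ 1.213 -0.    -0.   ]
top (345, 323) [ 0.459 -0.03   0.   ] [ 0.459 -0.029  0.05 ]
top (345, 345) [ 0.413 -0.028  0.   ] [ 0.416 -0.028  0.05 ]
top (450, 357) [ 0.384 -0.245  0.   ] [ 0.388 -0.235  0.05 ]
top (345, 330) [ 0.444 -0.029  0.   ] [ 0.445 -0.029  0.05 ]
side (340, 188) [ 0.381 -0.033  0.   ] [ 0.445 -0.017  0.05 ]
side (340, 196) [ 0.414 -0.024  0.   ] [ 0.477 -0.009  0.05 ]
side (420, 203) [0.389 0.18  0.   ] [0.453 0.183 0.05 ]
```

View pics/p1.png

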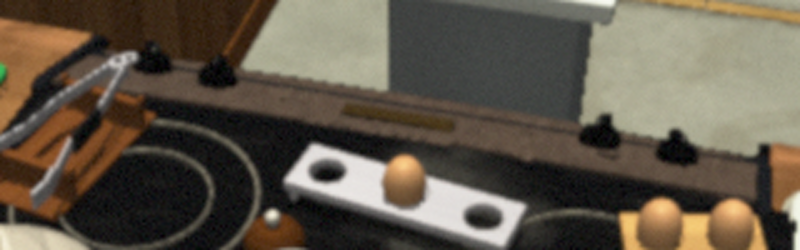

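The control panel comes out level or slightly below the cooktop (z about -0.02 to 0), so it won't obstruct. I turn the tool first, then travel.

jog_arm --pt "0 0 0 0.18 0 0 1" --pt "0 0 0 0.18 0 0 1" --pt "0 0 0 0.18 0 0 1" --pt "0 0 0 0.18 0 0 1" --pt "0 0 0 0.18 0 0 1" --pt "0 0 0 0.18 0 0 1" --pt "0 0 0 0.133 0 0 1" --pt "0 0 0 0 0 0 1"

```text
time_s: 2.95
ee_pos: [0.203, 0.538, 0.2313]
orientation: [1.017, 1.32, -1.017]
ft_force: [0.7, -1.1, 0.5]
gripper_width: 0.0855
```

```bash
python3 -c "
from h import *
togo([.559,.2525,.12],.257)"
```

```text
t 2.95 tcp [0.203  0.538  0.2313] q6 0.93 w 0.0855 F [ 0.7 -1.1  0.5] tool y [0.967 0.255 0.   ] x [ 0.  0. -1.]
world d [ 0.356  -0.2855 -0.1113]  in tool units now [2.23 5.43 7.34]  after turn [2.23 5.44 7.33]  turn units [ 0.001 -0.    -0.   ]
```

jog_arm --pt "0.22 0.54 0.73 0 0 0 1" --pt "0.22 0.54 0.73 0 0 0 1" --pt "0.22 0.54 0.73 0 0 0 1" --pt "0.22 0.54 0.73 0 0 0 1" --pt "0.22 0.54 0.73 0 0 0 1" --pt "0.22 0.54 0.73 0 0 0 1" --pt "0.22 0.54 0.73 0 0 0 1" --pt "0.22 0.54 0.73 0 0 0 1" --pt "0.22 0.54 0.73 0 0 0 1" --pt "0.22 0.54 0.73 0 0 0 1"

```text
time_s: 3.95
ee_pos: [0.5584, 0.2524, 0.121]
orientation: [1.016, 1.321, -1.015]
ft_force: [0.8, 0.9, 0.6]
gripper_width: 0.0856
```

jog_arm --pt "0 0 0 0 0 0 1" --pt "0 0 0 0 0 0 1" --pt "0 0 0 0 0 0 1"

```text
time_s: 4.25
ee_pos: [0.5564, 0.2543, 0.1215]
orientation: [1.017, 1.321, -1.016]
ft_force: [0.3, 0.2, -0.4]
gripper_width: 0.0853
```

```bash
python3 - <<'E'
from h import *
togo([.559,.2525,.029],.257)
for c in("top","side"):
    f=cams.grab_frame(c); print(c,"tcp px",px(c,state()[0]["ee_pos"]).round())
    cv2.imwrite(f"pics/a_{c}.png",cv2.resize(f[180:340,130:330,::-1] if c=="top" else f[150:310,350:550,::-1],None,fx=3,fy=3))
E
```

```text
t 4.25 tcp [0.5564 0.2543 0.1215] q6 0.15 w 0.0853 F [ 0.3  0.2 -0.4] tool y [ 0.967  0.256 -0.   ] x [-0.  0. -1.]
world d [ 0.0026 -0.0018 -0.0925]  in tool units now [1.85 0.04 0.05]  after turn [1.85 0.04 0.05]  turn units [ 0.002 -0.001  0.   ]
top tcp px [196. 275.]
side tcp px [450. 211.]
```

View pics/a_side.png

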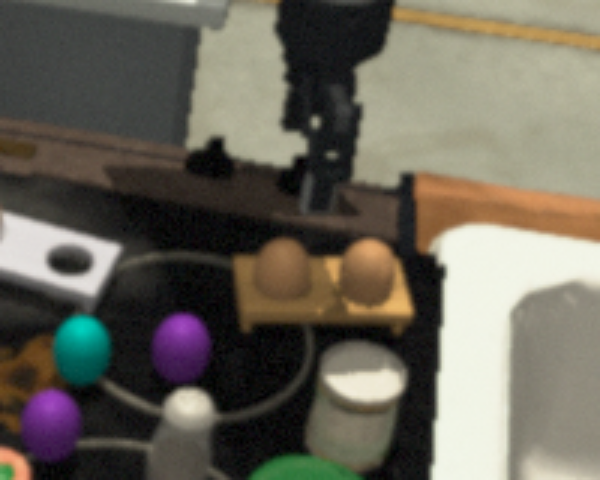

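View pics/a_top.png

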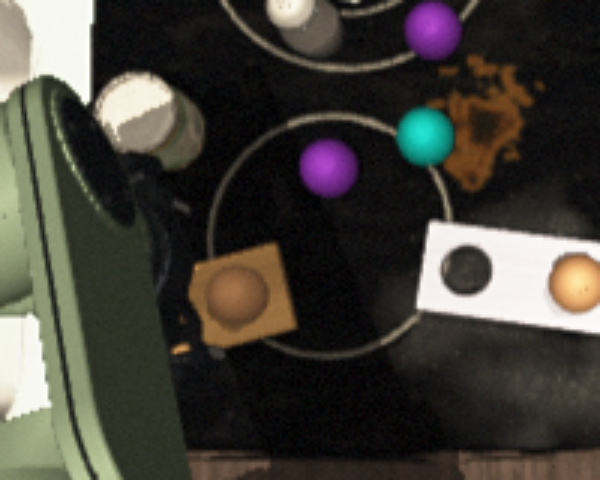

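```bash
python3 - <<'E'
from h import *
o,M=state()
for c in("top","side"):
    f=cams.grab_frame(c)[:,:,::-1].copy()
    x0,y0=(130,220) if c=="top" else (400,170)
    k=6; im=cv2.resize(f[y0:y0+100,x0:x0+110],None,fx=k,fy=k,interpolation=cv2.INTER_CUBIC)
    im=np.clip(im.astype(float)*2,0,255).astype(np.uint8)
    for s in(-.0425,0,.0425):
        for h,col in((0,(0,0,255)),(.013,(0,255,0))):
            p=px(c,o["ee_pos"]+M[:,1]*s-M[:,0]*h); cv2.circle(im,tuple(int(v) for v in (p-[x0,y0]+.5)*k),5,col,2)
    for e in((.559,.2525,.039),(.544,.3145,.039)):
        p=px(c,e); cv2.drawMarker(im,tuple(int(v) for v in (p-[x0,y0]+.5)*k),(255,0,255),0,15,2)
    cv2.imwrite(f"pics/b_{c}.png",im)
E
```

```text
(no output)
```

View pics/b_side.png

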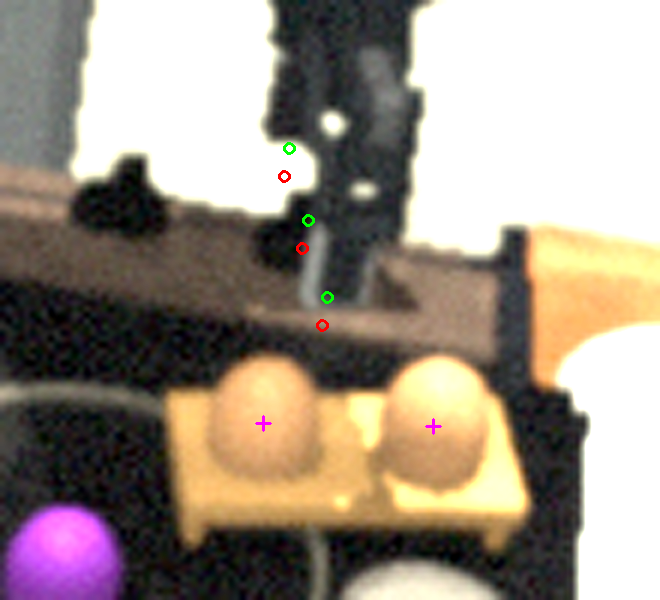

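View pics/b_top.png

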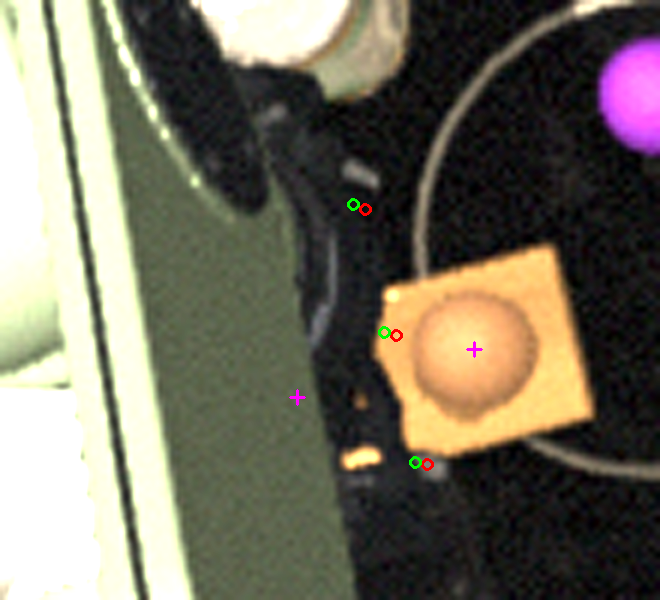

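The green markers, which assume the open tips stand 13 mm behind the TCP, match the visible fingertips. The egg marks sit on both eggs. I descend so that the tips end near 30 mm once closed.

jog_arm --pt "0.4 0.02 0.03 0 0 0 1" --pt "0.4 0.02 0.02 0 0 0 1" --pt "0.4 0 0 0 0 0 1" --pt "0.3 0 0 0 0 0 1" --pt "0.2 0 0 0 0 0 1" --pt "0.18 0 0 0 0 0 1" --pt "0 0 0 0 0 0 1" --pt "0 0 0 0 0 0 1"

```text
time_s: 5.25
ee_pos: [0.5598, 0.2521, 0.0278]
orientation: [1.018, 1.32, -1.017]
ft_force: [-0.6, 1.0, 0.3]
gripper_width: 0.0855
```

jog_arm --pt "0 0 0 0 0 0 0.6" --pt "0 0 0 0 0 0 0.55" --pt "0 0 0 0 0 0 0.5" --pt "0 0 0 0 0 0 0.4" --pt "0 0 0 0 0 0 0.3" --pt "0 0 0 0 0 0 0.3" --pt "0 0 0 0 0 0 0.3" --pt "0 0 0 0 0 0 0.3"

```text
time_s: 6.05
ee_pos: [0.5595, 0.2518, 0.0279]
orientation: [1.018, 1.32, -1.017]
ft_force: [-2.3, -0.5, 6.2]
gripper_width: 0.0392
```

```bash
python3 - <<'E'
from h import *
togo([.559,.2525,.029],.257)
for c in("side",):
    f=cams.grab_frame(c)
    cv2.imwrite(f"pics/d_{c}.png",cv2.resize(f[170:270,400:510,::-1],None,fx=6,fy=6))
E
```

```text
t 6.05 tcp [0.5595 0.2518 0.0279] q6 0.15 w 0.0392 F [-2.3 -0.5  6.2] tool y [0.967 0.254 0.   ] x [ 0.  0. -1.]
world d [-0.0005  0.0007  0.0011]  in tool units now [-0.02 -0.01 -0.02]  after turn [-0.02 -0.01 -0.02]  turn units [ 0. -0. -0.]
```

View pics/d_side.png

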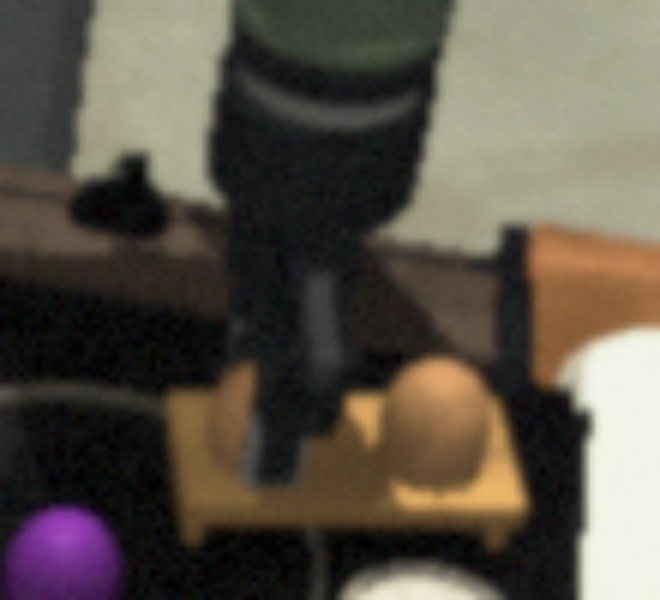

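jog_arm --pt "-0.1 0 0 0 0 0 0.3" --pt "-0.2 0 0 0 0 0 0.3" --pt "-0.3 0 0 0 0 0 0.3" --pt "-0.5 0 0 0 0 0 0.3" --pt "-0.5 0 0 0 0 0 0.3" --pt "-0.4 0 0 0 0 0 0.3" --pt "0 0 0 0 0 0 0.3" --pt "0 0 0 0 0 0 0.3"

```text
time_s: 6.9
ee_pos: [0.5595, 0.2518, 0.1274]
orientation: [1.018, 1.32, -1.017]
ft_force: [0.2, 0.4, -1.1]
gripper_width: 0.0387
```

```bash
python3 - <<'E'
from h import *
togo([.5746,.0934,.13],-.17)
for c in("side",):
    f=cams.grab_frame(c)
    cv2.imwrite(f"pics/e_{c}.png",cv2.resize(f[150:270,390:510,::-1],None,fx=5,fy=5))
E
```

```text
t 6.9 tcp [0.5595 0.2518 0.1274] q6 0.15 w 0.0387 F [ 0.2  0.4 -1.1] tool y [0.967 0.254 0.   ] x [ 0.  0. -1.]
world d [ 0.0151 -0.1584  0.0026]  in tool units now [-0.05 -0.51  3.14]  after turn [-0.05  0.83  3.07]  turn units [ 0.544 -0.    -0.001]
```

View pics/e_side.png

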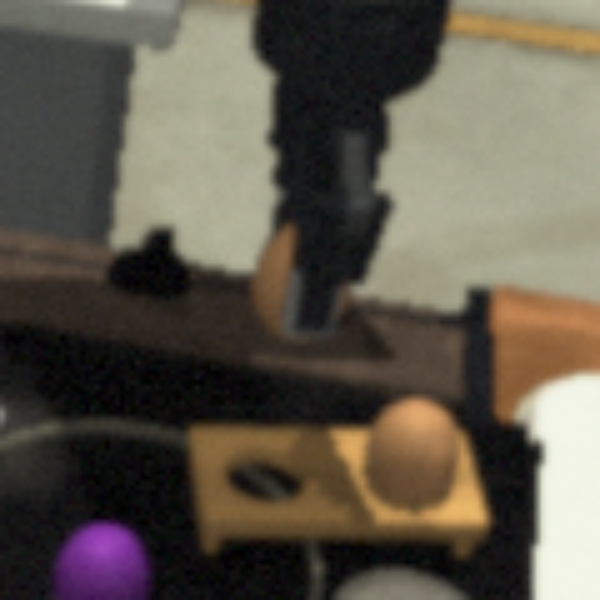

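Egg a is held upright and its pocket in the stand is empty. Now on to pocket 2.

jog_arm --pt "0 0 0 0.136 0 0 0.3" --pt "0 0 0 0.136 0 0 0.3" --pt "0 0 0 0.136 0 0 0.3" --pt "0 0 0 0.136 0 0 0.3" --pt "0 0.1 0.4 0 0 0 0.3" --pt "0 0.2 0.7 0 0 0 0.3" --pt "0 0.2 0.7 0 0 0 0.3" --pt "0 0.2 0.7 0 0 0 0.3" --pt "0 0.13 0.57 0 0 0 0.3" --pt "0 0 0 0 0 0 0.3"

```text
time_s: 7.95
ee_pos: [0.5736, 0.0901, 0.1256]
orientation: [1.333, 1.123, -1.339]
ft_force: [0.3, 1.0, -0.4]
gripper_width: 0.0394
```

jog_arm --pt "0 0 0 0 0 0 0.3" --pt "0 0 0 0 0 0 0.3" --pt "0 0 0 0 0 0 0.3"

```text
time_s: 8.25
ee_pos: [0.5742, 0.0946, 0.1268]
orientation: [1.332, 1.125, -1.333]
ft_force: [0.6, 0.1, -1.4]
gripper_width: 0.0388
```

```bash
python3 - <<'E'
from h import *
togo([.5746,.0934,.0295],-.17)
o,M=state()
for c in("side","top"):
    f=cams.grab_frame(c)[:,:,::-1]
    x0,y0=(300,140) if c=="side" else (240,210)
    im=cv2.resize(f[y0:y0+120,x0:x0+130],None,fx=5,fy=5)
    for p,col in((o["ee_pos"]+[0,0,.011],(0,255,0)),((.5746,.0934,.026),(0,0,255))):
        q=(px(c,p)-[x0,y0]+.5)*5; cv2.drawMarker(im,tuple(int(v) for v in q),col,0,15,1)
    cv2.imwrite(f"pics/f_{c}.png",im)
E
```

```text
t 8.25 tcp [0.5742 0.0946 0.1268] q6 0.31 w 0.0388 F [ 0.6  0.1 -1.4] tool y [ 0.986 -0.168 -0.001] x [-0.001  0.    -1.   ]
world d [ 0.0004 -0.0012 -0.0973]  in tool units now [1.95 0.01 0.02]  after turn [1.95 0.01 0.02]  turn units [ 0.002 -0.     0.001]
```

View pics/f_side.png

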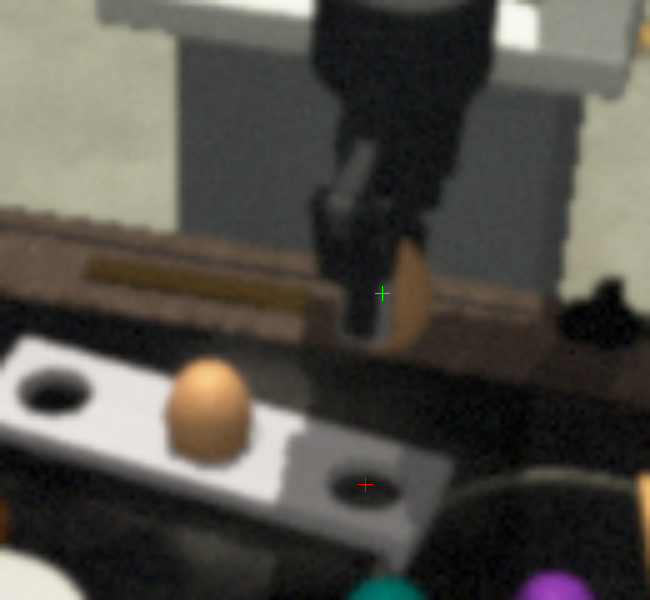

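View pics/f_top.png

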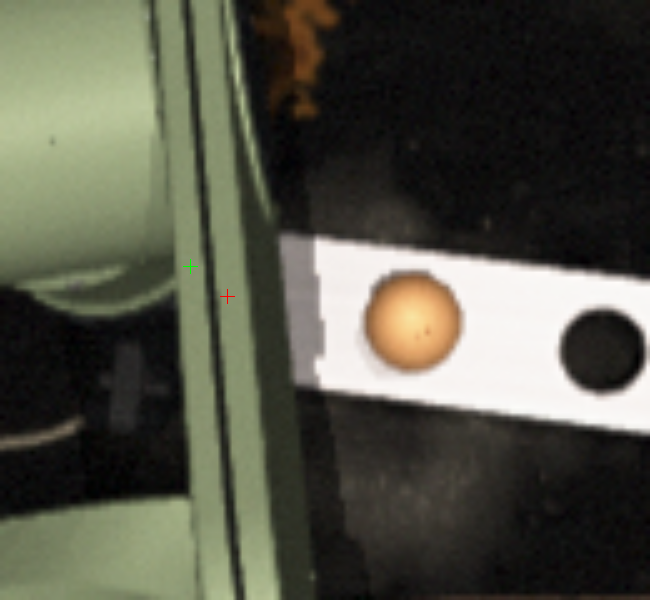

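jog_arm --pt "0.4 0.01 0.04 0 0 0 0.3" --pt "0.4 0 0 0 0 0 0.3" --pt "0.4 0 0 0 0 0 0.3" --pt "0.3 0 0 0 0 0 0.3" --pt "0.2 0 0 0 0 0 0.3" --pt "0.15 0 0 0 0 0 0.3" --pt "0.08 0 0 0 0 0 0.3" --pt "0 0 0 0 0 0 0.3" --pt "0 0 0 0 0 0 0.3"

```text
time_s: 9.25
ee_pos: [0.5748, 0.0916, 0.0312]
orientation: [1.334, 1.124, -1.333]
ft_force: [-0.8, 1.3, -0.7]
gripper_width: 0.0391
```

```bash
python3 - <<'E'
from h import *
togo([.5746,.0934,.0285],-.17)
for c in("side",):
    f=cams.grab_frame(c)[:,:,::-1]
    cv2.imwrite(f"pics/g_{c}.png",cv2.resize(f[150:270,300:430],None,fx=5,fy=5))
E
```

```text
t 9.25 tcp [0.5748 0.0916 0.0312] q6 0.31 w 0.0391 F [-0.8  1.3 -0.7] tool y [ 0.986 -0.169  0.   ] x [ 0.  0. -1.]
world d [-0.0002  0.0018 -0.0027]  in tool units now [ 0.05 -0.01 -0.03]  after turn [ 0.05 -0.01 -0.03]  turn units [ 0. -0. -0.]
```

View pics/g_side.png

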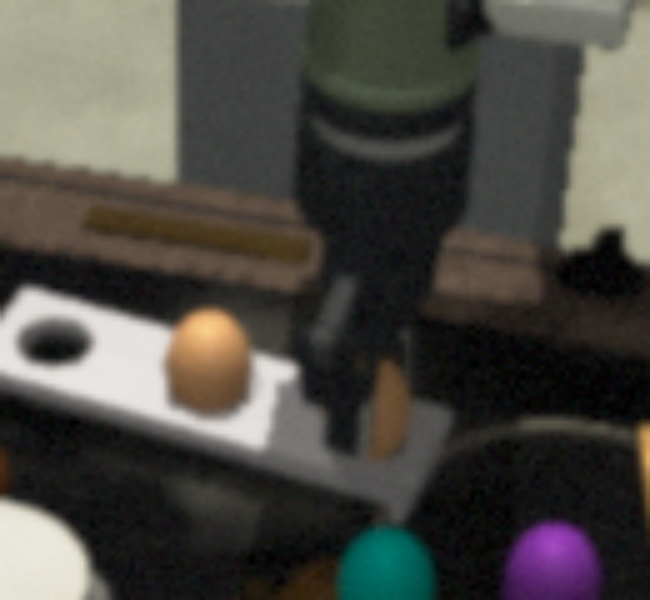

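jog_arm --pt "0.03 0 -0.01 0 0 0 0.3" --pt "0.03 0 0 0 0 0 0.3" --pt "0 0 0 0 0 0 0.3" --pt "0 0 0 0 0 0 0.3"

```text
time_s: 9.7
ee_pos: [0.5742, 0.0926, 0.0285]
orientation: [1.334, 1.125, -1.334]
ft_force: [-4.7, 3.0, 5.3]
gripper_width: 0.0393
```

jog_arm --pt "0 0 0 0 0 0 0.5" --pt "0 0 0 0 0 0 0.6" --pt "0 0 0 0 0 0 0.8" --pt "0 0 0 0 0 0 1" --pt "0 0 0 0 0 0 1" --pt "0 0 0 0 0 0 1"

```text
time_s: 10.3
ee_pos: [0.5749, 0.0919, 0.0278]
orientation: [1.333, 1.124, -1.333]
ft_force: [-0.4, -0.2, 0.2]
gripper_width: 0.0855
```

jog_arm --pt "-0.2 0 0 0 0 0 1" --pt "-0.4 0 0 0 0 0 1" --pt "-0.5 0 0 0 0 0 1" --pt "-0.5 0 0 0 0 0 1" --pt "-0.4 0 0 0 0 0 1" --pt "0 0 0 0 0 0 1" --pt "0 0 0 0 0 0 1"

```text
time_s: 11.0
ee_pos: [0.5747, 0.0919, 0.1282]
orientation: [1.334, 1.124, -1.333]
ft_force: [-0.7, 0.4, -0.9]
gripper_width: 0.0855
```

```bash
python3 - <<'E'
from h import *
togo([.544,.3145,.13],.257)
for c in("side",):
    f=cams.grab_frame(c)[:,:,::-1]
    cv2.imwrite(f"pics/i_{c}.png",cv2.resize(f[150:310,300:510],None,fx=3.5,fy=3.5))
E
```

```text
t 11.0 tcp [0.5747 0.0919 0.1282] q6 0.31 w 0.0855 F [-0.7  0.4 -0.9] tool y [ 0.986 -0.169  0.001] x [ 0.001  0.    -1.   ]
world d [-0.0307  0.2226  0.0018]  in tool units now [-0.04 -1.36 -4.28]  after turn [-0.04  0.54 -4.46]  turn units [-0.544 -0.    -0.001]
```

View pics/i_side.png

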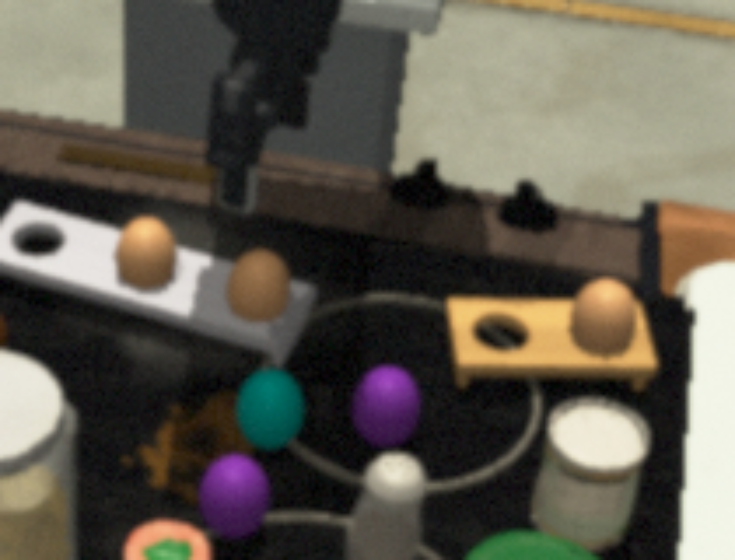

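The first egg stands upright in the left-hand pocket, at crop (260,286), at the same seat as its neighbour. Now egg b.

jog_arm --pt "0 0 0 -0.136 0 0 1" --pt "0 0 0 -0.136 0 0 1" --pt "0 0 0 -0.136 0 0 1" --pt "0 0 0 -0.136 0 0 1" --pt "0 0.1 -0.86 0 0 0 1" --pt "0 0.11 -0.9 0 0 0 1" --pt "0 0.11 -0.9 0 0 0 1" --pt "0 0.11 -0.9 0 0 0 1" --pt "0 0.11 -0.9 0 0 0 1" --pt "0 0 0 0 0 0 1"

```text
time_s: 12.05
ee_pos: [0.5424, 0.3193, 0.126]
orientation: [1.014, 1.324, -1.014]
ft_force: [-0.1, -0.2, -0.2]
gripper_width: 0.0852
```

jog_arm --pt "0 0 0 0 0 0 1" --pt "0 0 0 0 0 0 1" --pt "0 0 0 0 0 0 1"

```text
time_s: 12.35
ee_pos: [0.5442, 0.3129, 0.1274]
orientation: [1.018, 1.32, -1.02]
ft_force: [-0.3, 0.3, 0.3]
gripper_width: 0.0851
```

```bash
python3 - <<'E'
from h import *
togo([.544,.3145,.028],.257)
for c in("side",):
    f=cams.grab_frame(c)[:,:,::-1]
    for d in finder.landmark_of("egg_fresh_b_center",c)[:5]: print(round(d["conf"],2),np.round(w(c,d["xyz"]),4))
    cv2.imwrite(f"pics/j_{c}.png",cv2.resize(f[150:270,400:530],None,fx=5,fy=5))
E
```

```text
t 12.35 tcp [0.5442 0.3129 0.1274] q6 0.25 w 0.0851 F [-0.3  0.3  0.3] tool y [ 0.968  0.253 -0.001] x [-0.001 -0.001 -1.   ]
world d [-0.0002  0.0016 -0.0994]  in tool units now [ 1.99  0.01 -0.03]  after turn [ 1.99  0.   -0.03]  turn units [-0.002  0.001  0.001]
0.84 [0.5454 0.318  0.0396]
```

View pics/j_side.png

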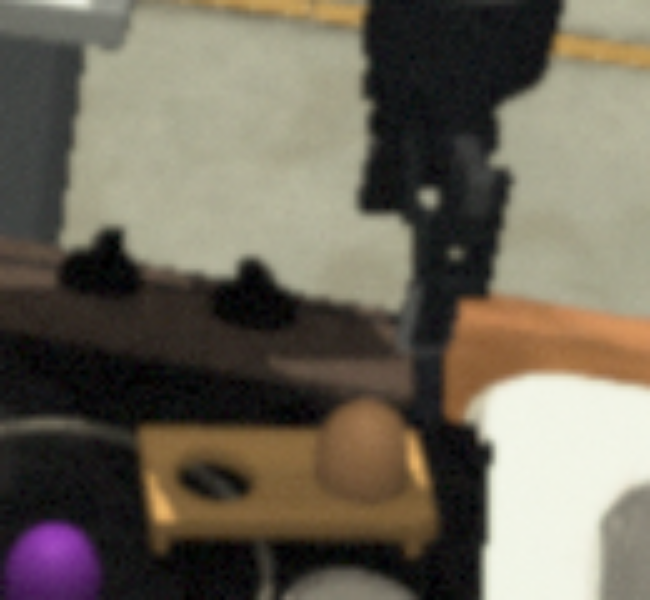

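jog_arm --pt "0.4 0 -0.04 0 0 0 1" --pt "0.4 0 0 0 0 0 1" --pt "0.4 0 0 0 0 0 1" --pt "0.4 0 0 0 0 0 1" --pt "0.25 0 0 0 0 0 1" --pt "0.14 0 0 0 0 0 1" --pt "0 0 0 0 0 0 1" --pt "0 0 0 0 0 0 1"

```text
time_s: 13.25
ee_pos: [0.5442, 0.3166, 0.029]
orientation: [1.019, 1.319, -1.017]
ft_force: [0.2, 0.4, -0.1]
gripper_width: 0.0854
```

jog_arm --pt "0 0 0 0 0 0 0.6" --pt "0 0 0 0 0 0 0.55" --pt "0 0 0 0 0 0 0.5" --pt "0 0 0 0 0 0 0.4" --pt "0 0 0 0 0 0 0.3" --pt "0 0 0 0 0 0 0.3" --pt "0 0 0 0 0 0 0.3" --pt "0 0 0 0 0 0 0.3"

```text
time_s: 14.05
ee_pos: [0.5436, 0.3166, 0.029]
orientation: [1.018, 1.32, -1.017]
ft_force: [-1.8, 0.1, 5.3]
gripper_width: 0.0393
```

```bash
python3 - <<'E'
from h import *
togo([.544,.3145,.028],.257)
E
```

```text
t 14.05 tcp [0.5436 0.3166 0.029 ] q6 0.25 w 0.0393 F [-1.8  0.1  5.3] tool y [0.967 0.254 0.   ] x [ 0.  0. -1.]
world d [ 0.0004 -0.0021 -0.001 ]  in tool units now [ 0.02 -0.    0.04]  after turn [ 0.02 -0.    0.04]  turn units [ 0. -0. -0.]
```

jog_arm --pt "-0.1 0 0 0 0 0 0.3" --pt "-0.2 0 0 0 0 0 0.3" --pt "-0.3 0 0 0 0 0 0.3" --pt "-0.5 0 0 0 0 0 0.3" --pt "-0.5 0 0 0 0 0 0.3" --pt "-0.5 0 0 0 0 0 0.3" --pt "-0.3 0 0 0 0 0 0.3" --pt "0 0 0 0 0 0 0.3" --pt "0 0 0 0 0 0 0.3"

```text
time_s: 14.95
ee_pos: [0.5434, 0.3163, 0.1482]
orientation: [1.018, 1.32, -1.018]
ft_force: [-1.0, -0.4, -0.9]
gripper_width: 0.0393
```

```bash
python3 - <<'E'
from h import *
togo([.548,-.0644,.15],-.17)
for c in("side",):
    f=cams.grab_frame(c)[:,:,::-1]
    cv2.imwrite(f"pics/k_{c}.png",cv2.resize(f[130:270,400:530],None,fx=4,fy=4))
E
```

```text
t 14.95 tcp [0.5434 0.3163 0.1482] q6 0.25 w 0.0393 F [-1.  -0.4 -0.9] tool y [0.967 0.254 0.   ] x [ 0.  0. -1.]
world d [ 0.0046 -0.3807  0.0018]  in tool units now [-0.04 -1.85  7.39]  after turn [-0.04  1.38  7.49]  turn units [ 0.544 -0.    -0.   ]
```

View pics/k_side.png

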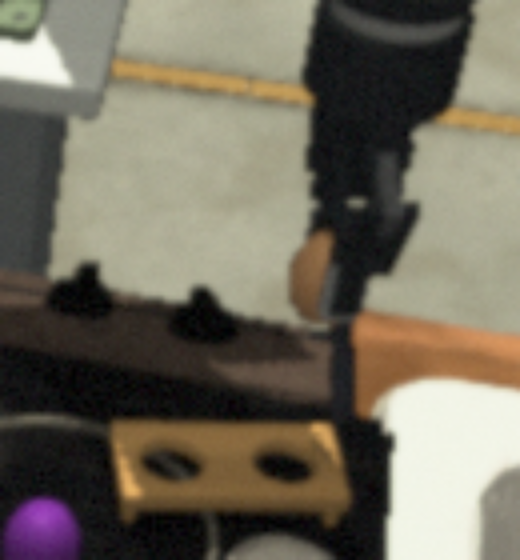

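jog_arm --pt "0 0 0 0.136 0 0 0.3" --pt "0 0 0 0.136 0 0 0.3" --pt "0 0 0 0.136 0 0 0.3" --pt "0 0 0 0.136 0 0 0.3" --pt "0 0.05 0.3 0 0 0 0.3" --pt "0 0.1 0.5 0 0 0 0.3" --pt "0 0.14 0.8 0 0 0 0.3" --pt "0 0.15 0.85 0 0 0 0.3" --pt "0 0.15 0.85 0 0 0 0.3" --pt "0 0.15 0.85 0 0 0 0.3"

```text
time_s: 16.0
ee_pos: [0.5438, 0.103, 0.1474]
orientation: [1.33, 1.126, -1.333]
ft_force: [1.4, -0.6, -1.7]
gripper_width: 0.0388
```

jog_arm --pt "0 0.15 0.85 0 0 0 0.3" --pt "0 0.15 0.85 0 0 0 0.3" --pt "0 0.14 0.6 0 0 0 0.3" --pt "0 0.1 0.5 0 0 0 0.3" --pt "0 0.1 0.5 0 0 0 0.3" --pt "0 0 0 0 0 0 0.3" --pt "0 0 0 0 0 0 0.3" --pt "0 0 0 0 0 0 0.3" --pt "0 0 0 0 0 0 0.3"

```text
time_s: 16.9
ee_pos: [0.5483, -0.0616, 0.1481]
orientation: [1.332, 1.125, -1.332]
ft_force: [0.9, -0.2, -0.9]
gripper_width: 0.0393
```

```bash
python3 - <<'E'
from h import *
togo([.548,-.0625,.03],-.17)
o,M=state()
for c in("side","top"):
    f=cams.grab_frame(c)[:,:,::-1]
    x0,y0=(260,120) if c=="side" else (280,210)
    im=cv2.resize(f[y0:y0+120,x0:x0+130],None,fx=5,fy=5)
    for p,col in((o["ee_pos"]+[0,-.002,.011],(0,255,0)),((.548,-.0644,.026),(0,0,255))):
        q=(px(c,p)-[x0,y0]+.5)*5; cv2.drawMarker(im,tuple(int(v) for v in q),col,0,15,1)
    cv2.imwrite(f"pics/l_{c}.png",im)
E
```

```text
t 16.9 tcp [ 0.5483 -0.0616  0.1481] q6 0.04 w 0.0393 F [ 0.9 -0.2 -0.9] tool y [ 0.986 -0.167 -0.001] x [-0.001  0.    -1.   ]
world d [-0.0003 -0.0009 -0.1181]  in tool units now [ 2.36 -0.    0.02]  after turn [ 2.36 -0.    0.02]  turn units [ 0.002 -0.     0.001]
```

View pics/l_side.png

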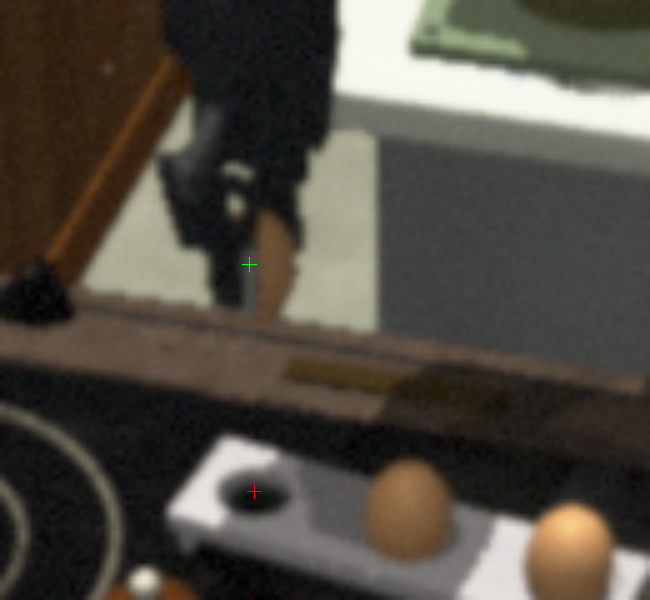

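View pics/l_top.png

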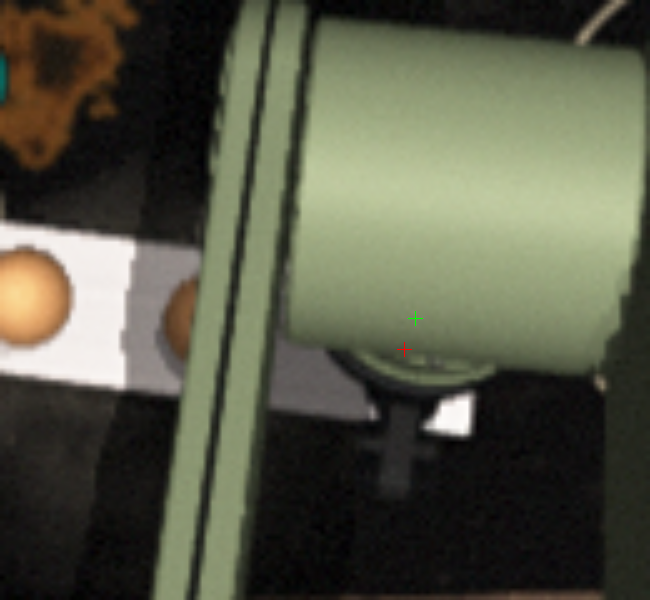

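jog_arm --pt "0.4 0 0.04 0 0 0 0.3" --pt "0.4 0 0 0 0 0 0.3" --pt "0.4 0 0 0 0 0 0.3" --pt "0.4 0 0 0 0 0 0.3" --pt "0.3 0 0 0 0 0 0.3" --pt "0.2 0 0 0 0 0 0.3" --pt "0.15 0 0 0 0 0 0.3" --pt "0.09 0 0 0 0 0 0.3" --pt "0 0 0 0 0 0 0.3" --pt "0 0 0 0 0 0 0.3"

```text
time_s: 18.0
ee_pos: [0.5488, -0.0639, 0.0318]
orientation: [1.334, 1.124, -1.332]
ft_force: [0.8, 3.1, 0.0]
gripper_width: 0.0389
```

```bash
python3 - <<'E'
from h import *
togo([.548,-.0635,.0295],-.17)
f=cams.grab_frame("side")[:,:,::-1]
cv2.imwrite(f"pics/m_side.png",cv2.resize(f[130:250,260:390],None,fx=5,fy=5))
E
```

```text
t 18.0 tcp [ 0.5488 -0.0639  0.0318] q6 0.03 w 0.0389 F [0.8 3.1 0. ] tool y [ 0.986 -0.169  0.001] x [ 0.001  0.001 -1.   ]
world d [-0.0008  0.0004 -0.0023]  in tool units now [ 0.05 -0.02 -0.01]  after turn [ 0.05 -0.02 -0.01]  turn units [-0.    -0.001 -0.001]
```

View pics/m_side.png

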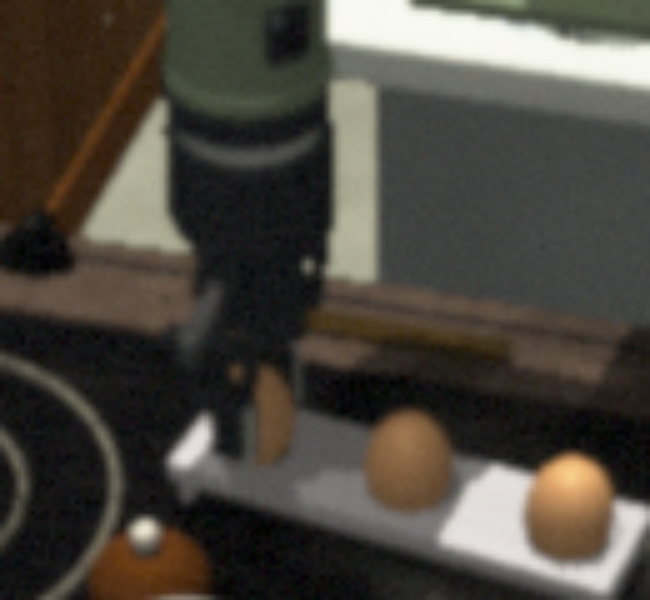

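jog_arm --pt "0.03 -0.01 -0.01 0 0 0 0.3" --pt "0.02 0 0 0 0 0 0.3" --pt "0 0 0 0 0 0 0.3" --pt "0 0 0 0 0 0 0.3"

```text
time_s: 18.45
ee_pos: [0.549, -0.0633, 0.0302]
orientation: [1.336, 1.122, -1.331]
ft_force: [1.2, 5.0, 6.9]
gripper_width: 0.0393
```

jog_arm --pt "0 0 0 0 0 0 0.5" --pt "0 0 0 0 0 0 0.6" --pt "0 0 0 0 0 0 0.8" --pt "0 0 0 0 0 0 1" --pt "0 0 0 0 0 0 1" --pt "0 0 0 0 0 0 1"

```text
time_s: 19.05
ee_pos: [0.5478, -0.0639, 0.0287]
orientation: [1.333, 1.124, -1.333]
ft_force: [-1.0, -0.3, 0.2]
gripper_width: 0.0854
```

jog_arm --pt "-0.2 0 0 0 0 0 1" --pt "-0.4 0 0 0 0 0 1" --pt "-0.5 0 0 0 0 0 1" --pt "-0.5 0 0 0 0 0 1" --pt "-0.5 0 0 0 0 0 1" --pt "-0.3 0 0 0 0 0 1" --pt "0 0 0 0 0 0 1" --pt "0 0 0 0 0 0 1"

```text
time_s: 19.85
ee_pos: [0.5476, -0.0638, 0.1489]
orientation: [1.333, 1.124, -1.333]
ft_force: [0.0, 0.4, 0.3]
gripper_width: 0.0854
```

```bash
python3 - <<'E'
from h import *
togo([.563,-.329,.15],-.173+np.pi/2)
f=cams.grab_frame("side")[:,:,::-1]
cv2.imwrite(f"pics/n_side.png",cv2.resize(f[130:290,180:400],None,fx=3.5,fy=3.5))
E
```

```text
t 19.85 tcp [ 0.5476 -0.0638  0.1489] q6 0.03 w 0.0854 F [0.  0.4 0.3] tool y [ 0.986 -0.169  0.   ] x [ 0.  0. -1.]
world d [ 0.0154 -0.2652  0.0011]  in tool units now [-0.02  1.2   5.18]  after turn [-0.02 -5.17  1.22]  turn units [-1.996  0.    -0.   ]
```

View pics/n_side.png

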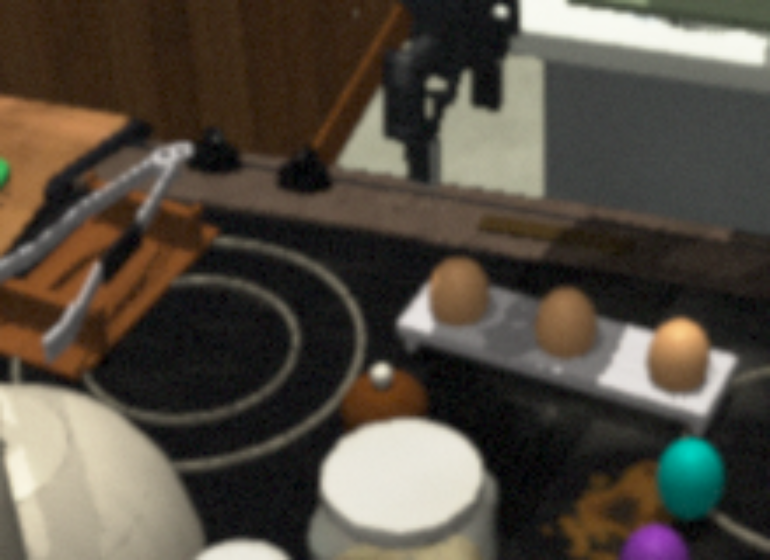

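All three eggs stand upright in the rack, at crop (460,290), (567,322) and (680,355). Next the tongs.

jog_arm --pt "0 0 0 0.18 0 0 1" --pt "0 0 0 0.18 0 0 1" --pt "0 0 0 0.18 0 0 1" --pt "0 0 0 0.18 0 0 1" --pt "0 0 0 0.18 0 0 1" --pt "0 0 0 0.18 0 0 1" --pt "0 0 0 0.18 0 0 1" --pt "0 0 0 0.18 0 0 1" --pt "0 0 0 0.18 0 0 1" --pt "0 0 0 0.18 0 0 1"

```text
time_s: 20.9
ee_pos: [0.547, -0.0637, 0.1473]
orientation: [-2.208, 0.02, 2.215]
ft_force: [-1.0, -0.2, 0.1]
gripper_width: 0.0854
```

jog_arm --pt "0 0 0 0.18 0 0 1" --pt "0 0 0 0.024 0 0 1" --pt "0 0.6 -0.14 0 0 0 1" --pt "0 0.8 -0.19 0 0 0 1" --pt "0 0.8 -0.19 0 0 0 1" --pt "0 0.8 -0.19 0 0 0 1" --pt "0 0.8 -0.19 0 0 0 1" --pt "0 0.8 -0.19 0 0 0 1" --pt "0 0.57 -0.13 0 0 0 1" --pt "0 0 0 0 0 0 1"

```text
time_s: 21.9
ee_pos: [0.5629, -0.3326, 0.1473]
orientation: [-2.13, 0.187, 2.131]
ft_force: [0.3, -0.2, 0.1]
gripper_width: 0.0855
```

jog_arm --pt "0 0 0 0 0 0 1" --pt "0 0 0 0 0 0 1" --pt "0 0 0 0 0 0 1"

```text
time_s: 22.2
ee_pos: [0.5634, -0.3275, 0.1486]
orientation: [-2.131, 0.182, 2.132]
ft_force: [0.1, -0.2, 0.1]
gripper_width: 0.0855
```

```bash
python3 - <<'E'
from h import *
togo([.563,-.329,.08],-.173+np.pi/2)
o,M=state()
for c in("side","top"):
    f=cams.grab_frame(c)[:,:,::-1]
    for n in("tongs_grip","tongs_jaw","tongs","tongs_rest"):
        for d in finder.landmark_of(n,c)[:1]: print(c,n,round(d["conf"],2),np.round(w(c,d["xyz"]),4))
    x0,y0=(140,120) if c=="side" else (430,190)
    im=cv2.resize(f[y0:y0+150,x0:x0+130],None,fx=4,fy=4)
    for s in(-.0425,.0425):
        q=(px(c,o["ee_pos"]+M[:,1]*s-M[:,0]*.013)-[x0,y0]+.5)*4; cv2.circle(im,tuple(int(v) for v in q),4,(0,255,0),1)
    q=(px(c,(.563,-.329,.042))-[x0,y0]+.5)*4; cv2.drawMarker(im,tuple(int(v) for v in q),(0,0,255),0,15,1)
    cv2.imwrite(f"pics/o_{c}.png",im)
E
```

```text
t 22.2 tcp [ 0.5634 -0.3275  0.1486] q6 1.2 w 0.0855 F [ 0.1 -0.2  0.1] tool y [-0.17  -0.985 -0.001] x [-0.001  0.001 -1.   ]
world d [-0.0004 -0.0015 -0.0686]  in tool units now [1.37 0.03 0.  ]  after turn [1.37 0.03 0.  ]  turn units [0.002 0.001 0.001]
side tongs_grip 0.64 [ 0.5578 -0.3308  0.0409]
side tongs_jaw 0.92 [ 0.651  -0.3447  0.0404]
side tongs 0.62 [ 0.4635 -0.3101  0.0397]
side tongs_rest 0.66 [ 0.5654 -0.3274 -0.0011]
top tongs_grip 0.74 [ 0.5647 -0.3319  0.0419]
top tongs 0.61 [ 0.4713 -0.3117  0.0464]
top tongs_rest 0.78 [ 0.5654 -0.3272 -0.0008]
```

View pics/o_side.png

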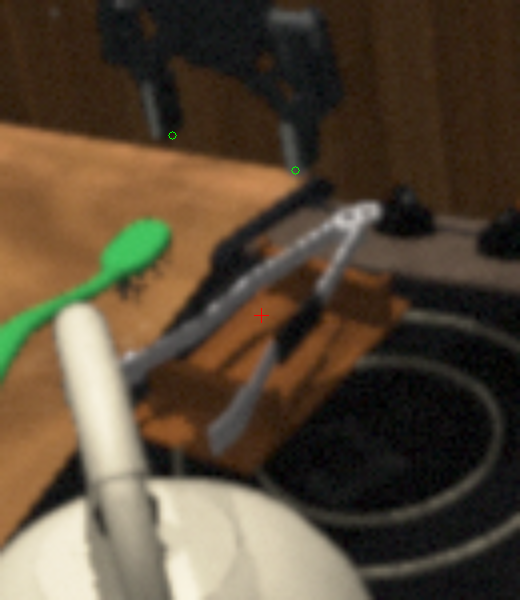

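View pics/o_top.png

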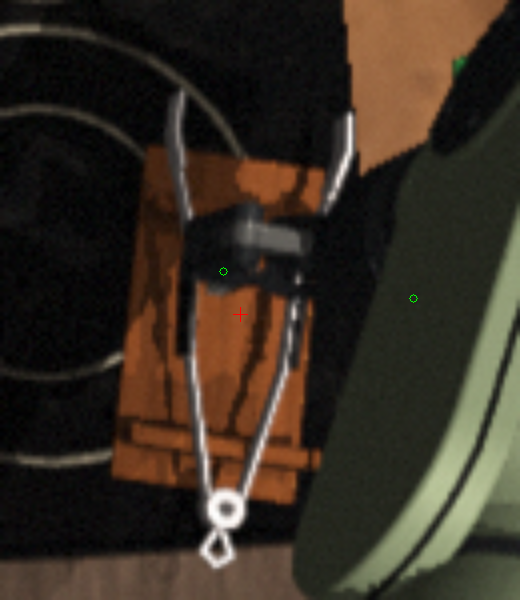

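The red mark lies midway between the grip plates. I descend on the tongs in two parts.

jog_arm --pt "0.4 0.03 0 0 0 0 1" --pt "0.4 0 0 0 0 0 1" --pt "0.4 0 0 0 0 0 1" --pt "0.3 0 0 0 0 0 1" --pt "0 0 0 0 0 0 1" --pt "0 0 0 0 0 0 1"

```text
time_s: 23.3
ee_pos: [0.5633, -0.3306, 0.074]
orientation: [-2.131, 0.185, 2.131]
ft_force: [0.9, -0.1, 0.3]
gripper_width: 0.0853
```

```bash
python3 - <<'E'
from h import *
togo([.563,-.329,.020],-.173+np.pi/2)
o,M=state()
for c in("side",):
    f=cams.grab_frame(c)[:,:,::-1]
    x0,y0=(140,120) if c=="side" else (430,190)
    im=cv2.resize(f[y0:y0+150,x0:x0+130],None,fx=4,fy=4)
    cv2.imwrite(f"pics/q_{c}.png",im)
E
```

```text
t 23.3 tcp [ 0.5633 -0.3306  0.074 ] q6 1.2 w 0.0853 F [ 0.9 -0.1  0.3] tool y [-0.172 -0.985 -0.   ] x [ 0.  0. -1.]
world d [-0.0003  0.0016 -0.054 ]  in tool units now [ 1.08 -0.03  0.01]  after turn [ 1.08 -0.03  0.01]  turn units [-0. -0.  0.]
```

View pics/q_side.png

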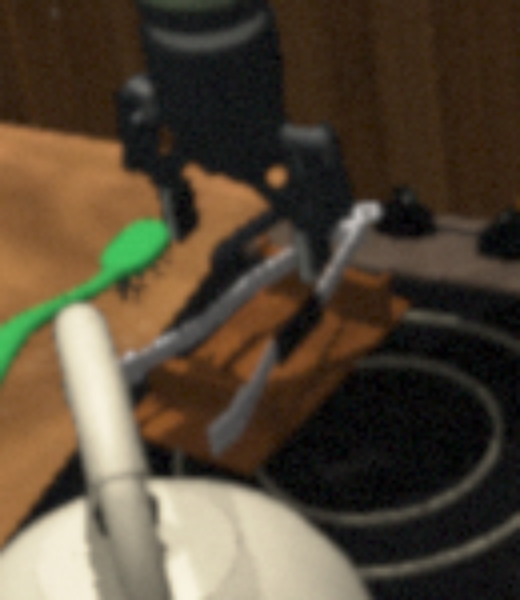

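jog_arm --pt "0.25 -0.03 0 0 0 0 1" --pt "0.25 0 0 0 0 0 1" --pt "0.15 0 0 0 0 0 1" --pt "0.1 0 0 0 0 0 1" --pt "0 0 0 0 0 0 1"

```text
time_s: 23.85
ee_pos: [0.5629, -0.3286, 0.0351]
orientation: [-2.128, 0.184, 2.132]
ft_force: [-0.1, 0.2, 0.2]
gripper_width: 0.0855
```

jog_arm --pt "0.15 0 0 0 0 0 1" --pt "0.1 0 0 0 0 0 1" --pt "0.08 0 0 0 0 0 1" --pt "0 0 0 0 0 0 1" --pt "0 0 0 0 0 0 1"

```text
time_s: 24.35
ee_pos: [0.5635, -0.3289, 0.0197]
orientation: [-2.131, 0.185, 2.131]
ft_force: [0.9, 1.1, -0.1]
gripper_width: 0.0854
```

```bash
python3 - <<'E'
from h import *
togo([.563,-.329,.020],-.173+np.pi/2)
for c in("side","top"):
    f=cams.grab_frame(c)[:,:,::-1]
    x0,y0=(140,120) if c=="side" else (430,190)
    im=cv2.resize(f[y0:y0+150,x0:x0+130],None,fx=4,fy=4)
    cv2.imwrite(f"pics/r_{c}.png",im)
E
```

```text
t 24.35 tcp [ 0.5635 -0.3289  0.0197] q6 1.2 w 0.0854 F [ 0.9  1.1 -0.1] tool y [-0.172 -0.985 -0.   ] x [ 0.  0. -1.]
world d [-0.0005 -0.0001  0.0003]  in tool units now [-0.01  0.    0.01]  after turn [-0.01  0.    0.01]  turn units [-0. -0.  0.]
```

View pics/r_side.png

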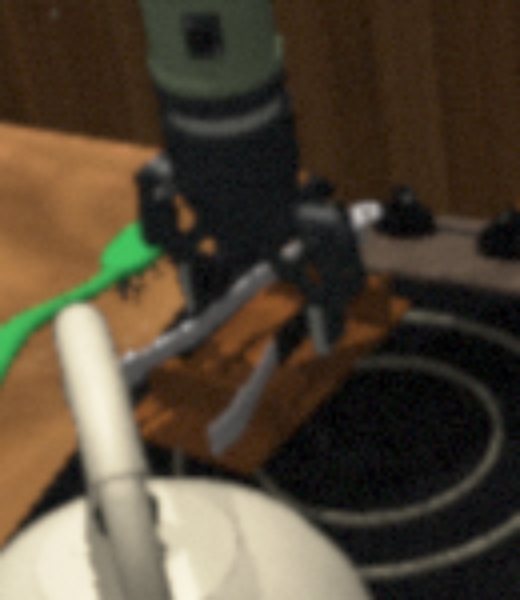

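View pics/r_top.png

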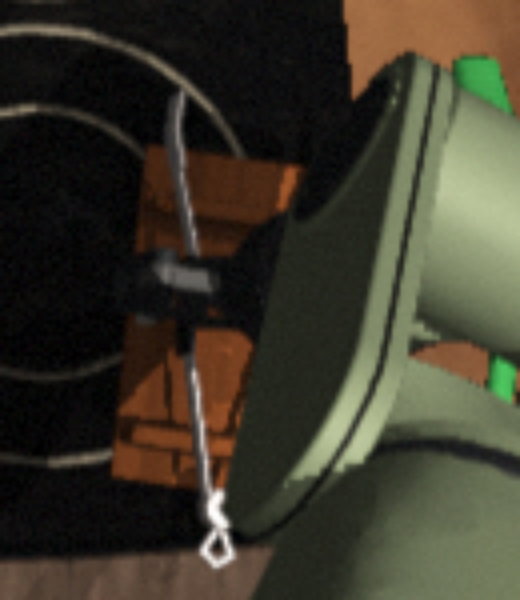

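The fingers straddle the plates, so I squeeze to 50 mm.

jog_arm --pt "0 0 0 0 0 0 0.8" --pt "0 0 0 0 0 0 0.7" --pt "0 0 0 0 0 0 0.65" --pt "0 0 0 0 0 0 0.6" --pt "0 0 0 0 0 0 0.58" --pt "0 0 0 0 0 0 0.58" --pt "0 0 0 0 0 0 0.58"

```text
time_s: 25.15
ee_pos: [0.5642, -0.3294, 0.0212]
orientation: [-2.134, 0.186, 2.129]
ft_force: [-0.2, -1.3, 5.3]
gripper_width: 0.0498
```

jog_arm --pt "0 0 0 0 0 0 0.58" --pt "0 0 0 0 0 0 0.58" --pt "-0.05 0 0 0 0 0 0.58" --pt "-0.1 0 0 0 0 0 0.58" --pt "-0.15 0 0 0 0 0 0.58" --pt "-0.2 0 0 0 0 0 0.58" --pt "0 0 0 0 0 0 0.58" --pt "0 0 0 0 0 0 0.58"

```text
time_s: 25.95
ee_pos: [0.5636, -0.329, 0.0453]
orientation: [-2.132, 0.185, 2.13]
ft_force: [-0.1, 0.6, -1.5]
gripper_width: 0.0497
```

```bash
python3 - <<'E'
from h import *
togo([.563,-.329,.020],-.173+np.pi/2)
for c in("side","top"):
    f=cams.grab_frame(c)[:,:,::-1]
    x0,y0=(140,120) if c=="side" else (430,190)
    im=cv2.resize(f[y0:y0+150,x0:x0+130],None,fx=4,fy=4)
    cv2.imwrite(f"pics/s_{c}.png",im)
E
```

```text
t 25.95 tcp [ 0.5636 -0.329   0.0453] q6 1.2 w 0.0497 F [-0.1  0.6 -1.5] tool y [-0.172 -0.985  0.   ] x [ 0.001 -0.    -1.   ]
world d [-0.0006  0.     -0.0253]  in tool units now [0.51 0.   0.01]  after turn [0.51 0.   0.01]  turn units [-0.    -0.001 -0.   ]
```

View pics/s_side.png

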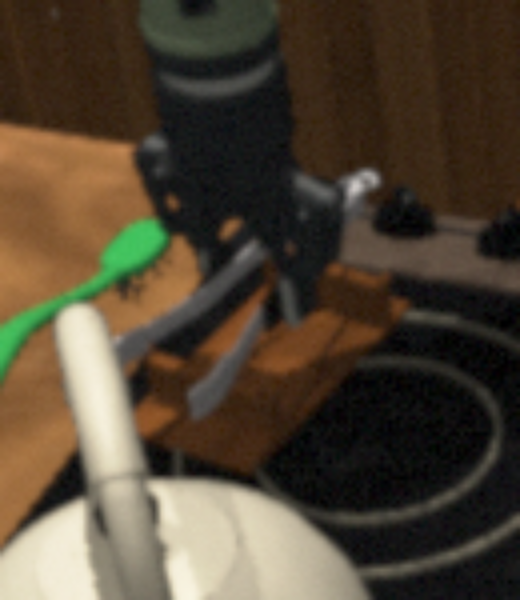

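View pics/s_top.png

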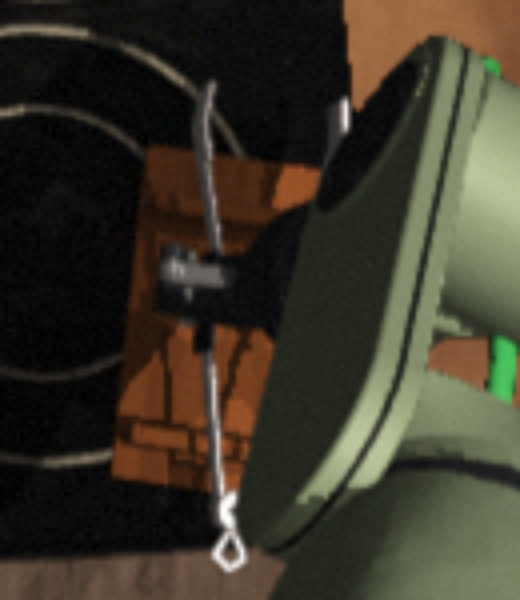

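The tongs are held level and squeezed to 50 mm. I raise them and move to above the hot egg.

jog_arm --pt "-0.3 0 0 0 0 0 0.58" --pt "-0.5 0 0 0 0 0 0.58" --pt "-0.5 0 0 0 0 0 0.58" --pt "-0.5 0 0 0 0 0 0.58" --pt "-0.3 0 0 0 0 0 0.58" --pt "0 0 0 0 0 0 0.58" --pt "0 0 0 0 0 0 0.58"

```text
time_s: 26.75
ee_pos: [0.563, -0.3287, 0.149]
orientation: [-2.13, 0.184, 2.132]
ft_force: [0.2, 0.7, -2.3]
gripper_width: 0.0493
```

```bash
python3 - <<'E'
from h import *
togo([.4718,.0297,.15],-.17+np.pi/2)
E
```

```text
t 26.75 tcp [ 0.563  -0.3287  0.149 ] q6 1.2 w 0.0493 F [ 0.2  0.7 -2.3] tool y [-0.172 -0.985 -0.001] x [-0.001  0.001 -1.   ]
world d [-0.0912  0.3584  0.001 ]  in tool units now [-0.01 -6.75  3.03]  after turn [-0.02 -6.76  3.01]  turn units [-0.004  0.001  0.001]
```

jog_arm --pt "0 -0.2 0.09 0 0 0 0.58" --pt "0 -0.4 0.18 0 0 0 0.58" --pt "0 -0.55 0.25 0 0 0 0.58" --pt "0 -0.55 0.25 0 0 0 0.58" --pt "0 -0.55 0.25 0 0 0 0.58" --pt "0 -0.55 0.25 0 0 0 0.58" --pt "0 -0.55 0.25 0 0 0 0.58" --pt "0 -0.55 0.25 0 0 0 0.58" --pt "0 -0.55 0.25 0 0 0 0.58" --pt "0 -0.55 0.25 0 0 0 0.58"

```text
time_s: 27.75
ee_pos: [0.4929, -0.0613, 0.1486]
orientation: [-2.128, 0.184, 2.134]
ft_force: [0.3, 0.0, -0.9]
gripper_width: 0.0499
```

jog_arm --pt "0 -0.55 0.23 0 0 0 0.58" --pt "0 -0.5 0.2 0 0 0 0.58" --pt "0 -0.4 0.15 0 0 0 0.58" --pt "0 -0.3 0.15 0 0 0 0.58" --pt "0 0 0 0 0 0 0.58" --pt "0 0 0 0 0 0 0.58" --pt "0 0 0 0 0 0 0.58" --pt "0 0 0 0 0 0 0.58"

```text
time_s: 28.55
ee_pos: [0.4738, 0.0287, 0.1496]
orientation: [-2.13, 0.186, 2.131]
ft_force: [-0.8, -0.4, -1.7]
gripper_width: 0.0494
```

```bash
python3 - <<'E'
from h import *
togo([.4718,.0297,.10],-.17+np.pi/2)
o,M=state(); J=o["ee_pos"]-M[:,2]*.09+[0,0,.021]; print("jaw pred",J)
for c in("side","top"):
    f=cams.grab_frame(c)[:,:,::-1]
    for n in("tongs_grip","tongs_jaw","tongs","egg_cooked_center"):
        for d in finder.landmark_of(n,c)[:3]: print(c,n,round(d["conf"],2),np.round(w(c,d["xyz"]),4))
    x0,y0=(270,100) if c=="side" else (250,190)
    im=cv2.resize(f[y0:y0+150,x0:x0+150],None,fx=4,fy=4)
    for p,col in((J,(0,255,0)),((.5605,.0145,.039),(0,0,255))):
        q=(px(c,p)-[x0,y0]+.5)*4; cv2.drawMarker(im,tuple(int(v) for v in q),col,0,15,1)
    cv2.imwrite(f"pics/t_{c}.png",im)
E
```

```text
t 28.55 tcp [0.4738 0.0287 0.1496] q6 1.78 w 0.0494 F [-0.8 -0.4 -1.7] tool y [-0.173 -0.985  0.   ] x [-0. -0. -1.]
world d [-0.002   0.001  -0.0496]  in tool units now [ 0.99 -0.01  0.04]  after turn [ 0.99 -0.01  0.04]  turn units [-0.005  0.    -0.   ]
jaw pred [0.56244255 0.01316389 0.17053073]
side tongs_grip 0.81 [0.4701 0.0299 0.1694]
side tongs_jaw 0.62 [0.5615 0.0146 0.1676]
side tongs 0.97 [0.3704 0.0511 0.171 ]
side egg_cooked_center 0.28 [0.5749 0.0923 0.0397]
top tongs 0.91 [0.3797 0.0468 0.1732]
top tongs 0.73 [ 0.5474 -0.0639  0.0362]
top egg_cooked_center 0.64 [0.563  0.017  0.0369]
top egg_cooked_center 0.19 [ 0.5485 -0.0642  0.0378]
```

View pics/t_side.png

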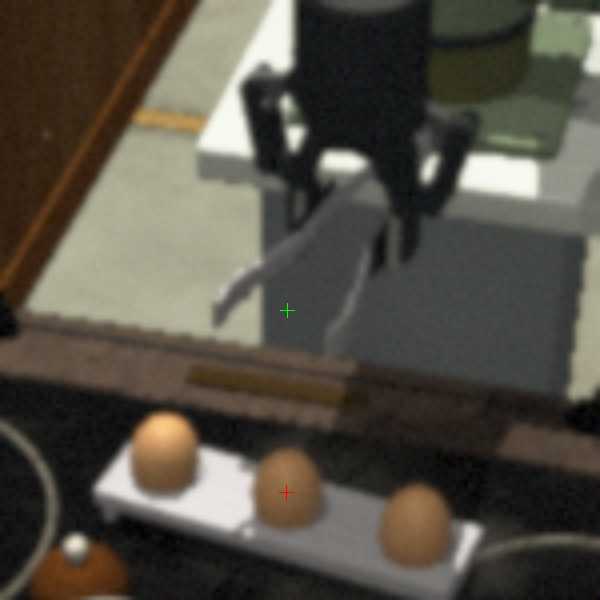

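View pics/t_top.png

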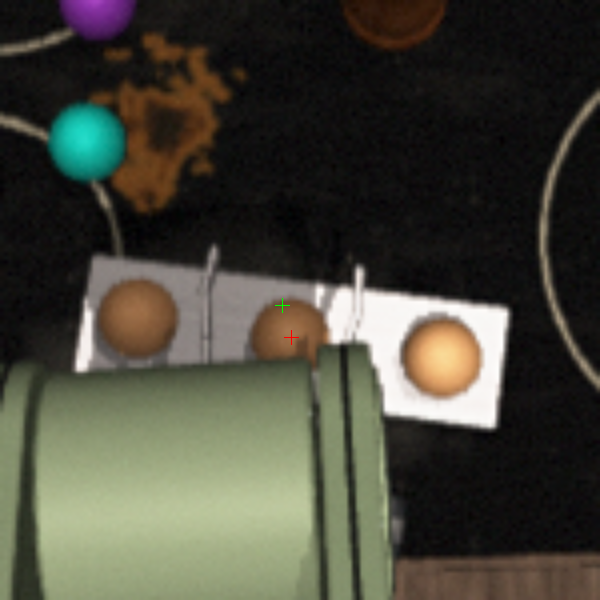

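```bash
python3 - <<'E'
from h import *
o,M=state(); x=-M[:,2]
J=o["ee_pos"]+x*.09+[0,0,.021]
y=np.array([-x[1],x[0],0])
for c,o_ in(("top",(250,190)),("side",(270,100))):
    for s in(.033,-.033):
        for dz in(.01,-.01):
            print(c,s,dz,((px(c,J+x*.019+y*s+[0,0,dz])-o_+.5)*4).round())
f=cams.grab_frame("side")[:,:,::-1]
cv2.imwrite("pics/u.png",cv2.resize(f[150:240,310:380],None,fx=8,fy=8,interpolation=cv2.INTER_CUBIC))
E
```

```text
top 0.033 0.01 [214. 251.]
top 0.033 -0.01 [217. 257.]
top -0.033 0.01 [359. 272.]
top -0.033 -0.01 [359. 278.]
side 0.033 0.01 [331. 329.]
side 0.033 -0.01 [330. 359.]
side -0.033 0.01 [219. 298.]
side -0.033 -0.01 [219. 328.]
```

View pics/u.png

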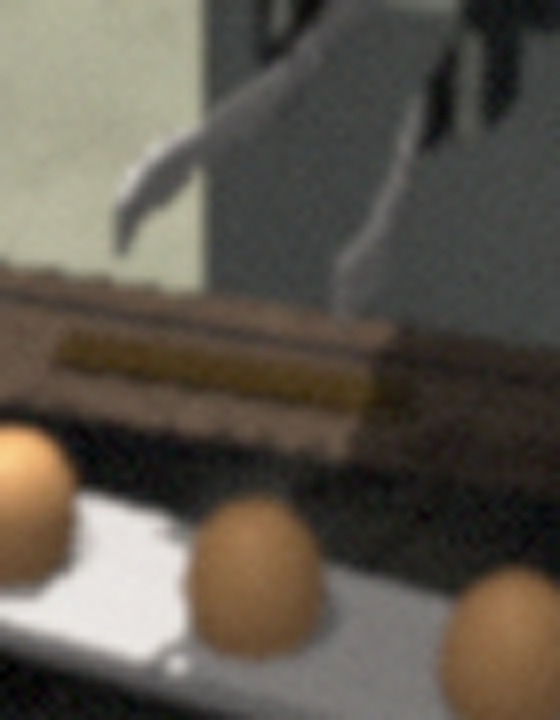

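The predicted jaw ends match the picture to about 1 px in both views. I centre and lower to just above the eggs.

jog_arm --pt "0.3 -0.02 0.05 0 0 0 0.58" --pt "0.4 0 0 0 0 0 0.58" --pt "0.4 0 0 0 0 0 0.58" --pt "0.3 0 0 0 0 0 0.58" --pt "0.2 0 0 0 0 0 0.58" --pt "0 0 0 0 0 0 0.58" --pt "0 0 0 0 0 0 0.58" --pt "0 0 0 0 0 0 0.58"

```text
time_s: 29.9
ee_pos: [0.4722, 0.0308, 0.0706]
orientation: [-2.133, 0.185, 2.129]
ft_force: [0.6, -0.3, -1.5]
gripper_width: 0.0498
```

```bash
python3 - <<'E'
from h import *
o,M=state(); x=-M[:,2]; J=o["ee_pos"]+x*.09+[0,0,.021]; print("jaw",J, "to go tool units",(M.T@(np.array([.5605,.0145,.0415])-J)/.05).round(3))
for c in("side","top"):
    f=cams.grab_frame(c)[:,:,::-1]
    x0,y0=(270,140) if c=="side" else (250,190)
    im=cv2.resize(f[y0:y0+120,x0:x0+150],None,fx=5,fy=5)
    for p,col in((J,(0,255,0)),((.5605,.0145,.039),(0,0,255))):
        q=(px(c,p)-[x0,y0]+.5)*5; cv2.drawMarker(im,tuple(int(v) for v in q),col,0,15,1)
    cv2.imwrite(f"pics/v_{c}.png",im)
E
```

```text
jaw [0.56085583 0.01532853 0.09174135] to go tool units [1.005 0.018 0.006]
```

View pics/v_side.png

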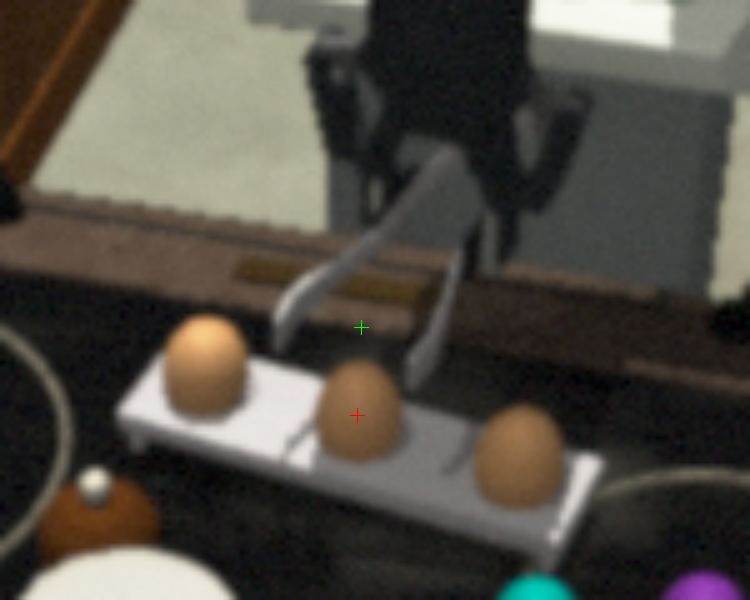

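View pics/v_top.png

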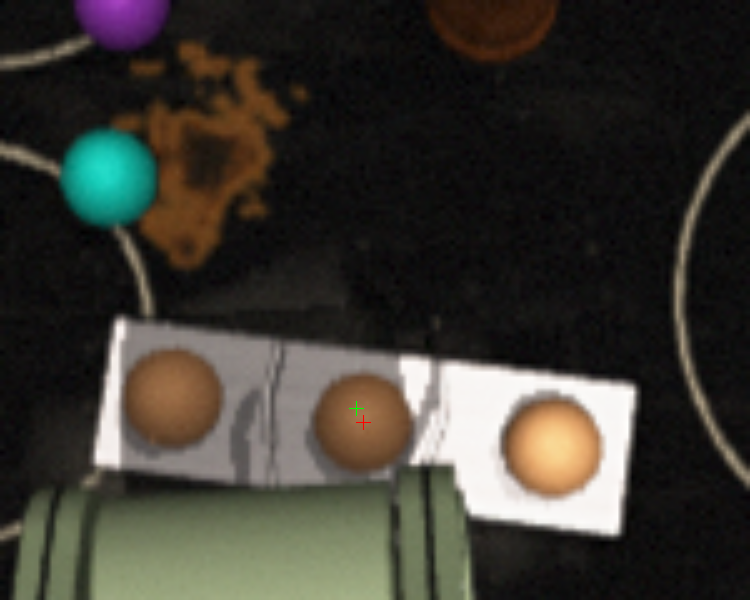

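Both jaws clear the egg on each side, at top-crop columns 275 and 437 against the egg's 362. I lower over it.

jog_arm --pt "0.15 0.02 0 0 0 0 0.58" --pt "0.2 0 0 0 0 0 0.58" --pt "0.2 0 0 0 0 0 0.58" --pt "0.2 0 0 0 0 0 0.58" --pt "0.15 0 0 0 0 0 0.58" --pt "0.1 0 0 0 0 0 0.58" --pt "0 0 0 0 0 0 0.58" --pt "0 0 0 0 0 0 0.58" --pt "0 0 0 0 0 0 0.58"

```text
time_s: 30.9
ee_pos: [0.4717, 0.0298, 0.0201]
orientation: [-2.132, 0.185, 2.13]
ft_force: [0.4, 0.0, -1.1]
gripper_width: 0.0495
```

```bash
python3 - <<'E'
from h import *
o,M=state(); x=-M[:,2]; J=o["ee_pos"]+x*.09+[0,0,.021]; print("jaw",J, "F",o["ft_force"].round(1),"to go tool units",(M.T@(np.array([.5605,.0145,.0415])-J)/.05).round(3))
for c in("side","top"):
    f=cams.grab_frame(c)[:,:,::-1]
    x0,y0=(270,140) if c=="side" else (250,190)
    im=cv2.resize(f[y0:y0+120,x0:x0+150],None,fx=5,fy=5)
    cv2.imwrite(f"pics/w_{c}.png",im)
E
```

```text
jaw [0.56034858 0.01430764 0.0411918 ] F [ 0.4  0.  -1.1] to go tool units [-0.006 -0.004 -0.002]
```

View pics/w_side.png

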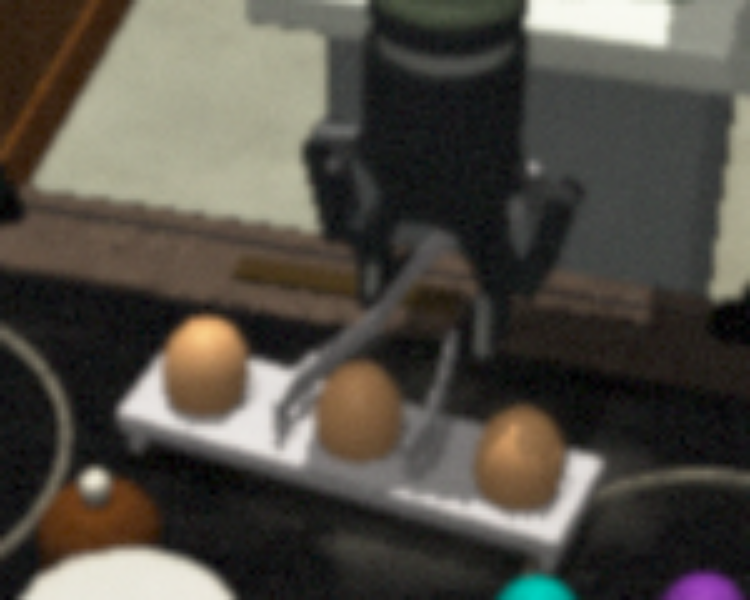

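View pics/w_top.png

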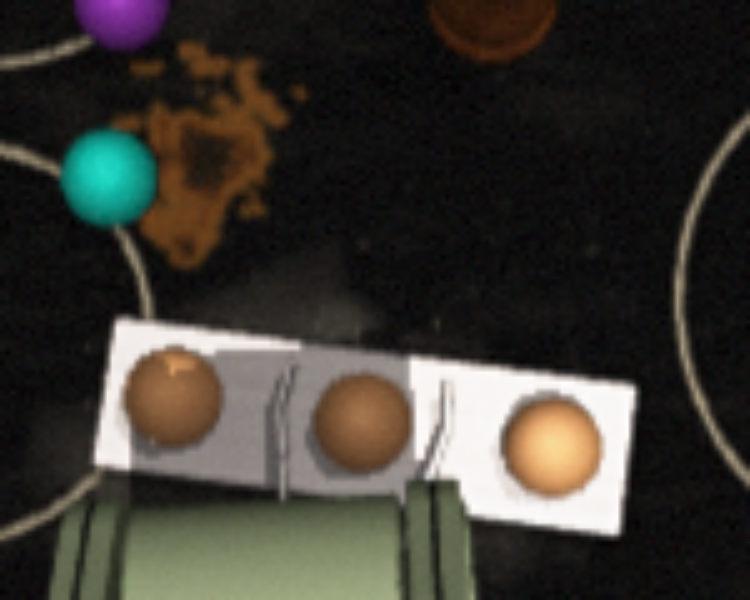

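The jaws straddle the egg symmetrically (282 and 440, egg at 362) and fore-aft. I close on it slowly.

jog_arm --pt "-0.02 0 0 0 0 0 0.55" --pt "0 0 0 0 0 0 0.52" --pt "0 0 0 0 0 0 0.5" --pt "0 0 0 0 0 0 0.48" --pt "0 0 0 0 0 0 0.46" --pt "0 0 0 0 0 0 0.44" --pt "0 0 0 0 0 0 0.42" --pt "0 0 0 0 0 0 0.4" --pt "0 0 0 0 0 0 0.38"

```text
time_s: 31.9
ee_pos: [0.4713, 0.0299, 0.0208]
orientation: [-2.131, 0.185, 2.131]
ft_force: [-0.0, -0.1, -0.8]
gripper_width: 0.0362
```

jog_arm --pt "0 0 0 0 0 0 0.3" --pt "0 0 0 0 0 0 0.25" --pt "0 0 0 0 0 0 0.2" --pt "0 0 0 0 0 0 0.2" --pt "0 0 0 0 0 0 0.2" --pt "0 0 0 0 0 0 0.2"

```text
time_s: 32.5
ee_pos: [0.4713, 0.0298, 0.0208]
orientation: [-2.131, 0.185, 2.131]
ft_force: [-0.8, 1.1, -0.5]
gripper_width: 0.0362
```

```bash
python3 - <<'E'
from h import *
o,M=state(); x=-M[:,2]; J=o["ee_pos"]+x*.09+[0,0,.021]; print("jaw",J, "F",o["ft_force"].round(1),"w",o["gripper_width"],M[:,0].round(3))
for c in("side","top"):
    f=cams.grab_frame(c)[:,:,::-1]
    x0,y0=(270,140) if c=="side" else (250,190)
    im=cv2.resize(f[y0:y0+120,x0:x0+150],None,fx=5,fy=5)
    cv2.imwrite(f"pics/x_{c}.png",im)
E
```

```text
jaw [0.55997093 0.01433481 0.041785  ] F [-0.8  1.1 -0.5] w 0.036154194934899096 [-0.  0. -1.]
```

View pics/x_side.png

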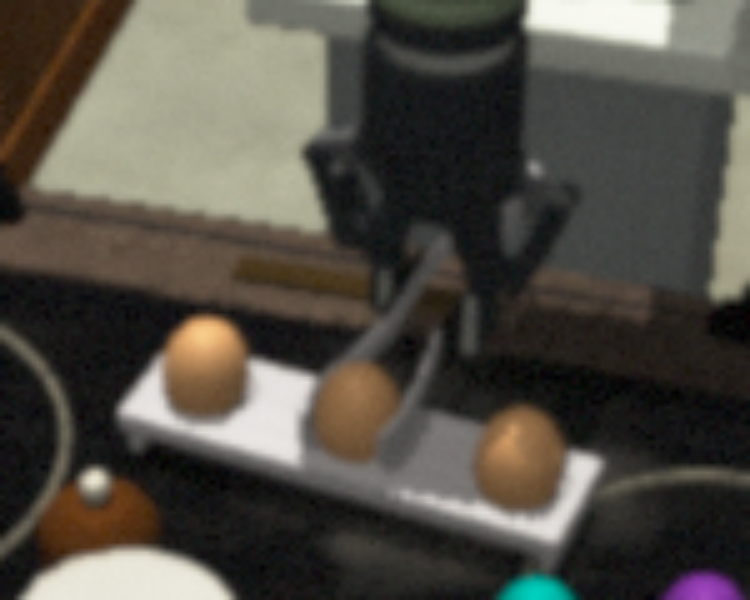

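View pics/x_top.png

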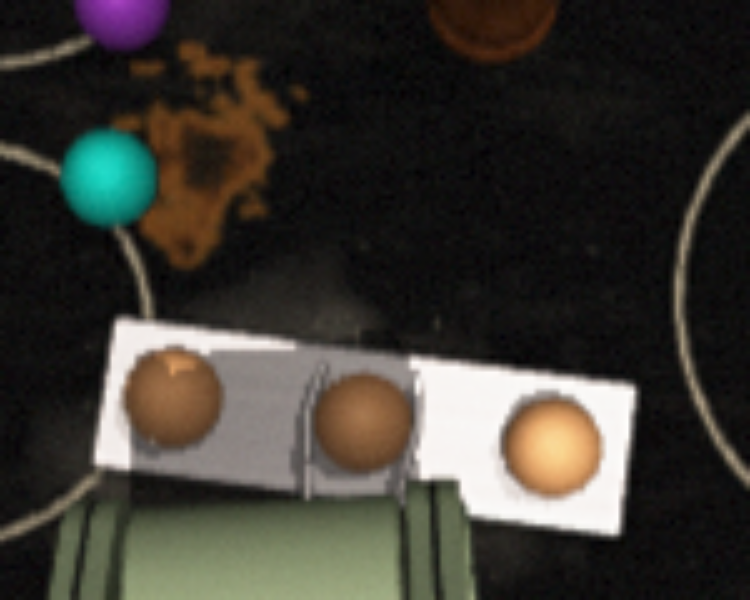

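The fingers stopped at 36 mm on the egg while commanded tighter. I lift about 10 cm, straight up and slowly.

jog_arm --pt "-0.04 0 0 0 0 0 0.1" --pt "-0.08 0 0 0 0 0 0.1" --pt "-0.12 0 0 0 0 0 0.1" --pt "-0.16 0 0 0 0 0 0.1" --pt "-0.2 0 0 0 0 0 0.1" --pt "-0.2 0 0 0 0 0 0.1" --pt "0 0 0 0 0 0 0.1" --pt "0 0 0 0 0 0 0.1"

```text
time_s: 33.4
ee_pos: [0.4715, 0.0298, 0.0612]
orientation: [-2.132, 0.185, 2.13]
ft_force: [-0.0, 0.6, -2.0]
gripper_width: 0.0361
```

```bash
python3 - <<'E'
from h import *
o,M=state(); print("F",o["ft_force"].round(1),"w",o["gripper_width"],o["ee_pos"])
for c in("side","top"):
    f=cams.grab_frame(c)[:,:,::-1]
    x0,y0=(270,120) if c=="side" else (250,190)
    im=cv2.resize(f[y0:y0+130,x0:x0+150],None,fx=4.5,fy=4.5)
    cv2.imwrite(f"pics/y_{c}.png",im)
E
```

```text
F [-0.   0.6 -2. ] w 0.036142642977656854 [0.47148488 0.02981529 0.06124587]
```

View pics/y_side.png

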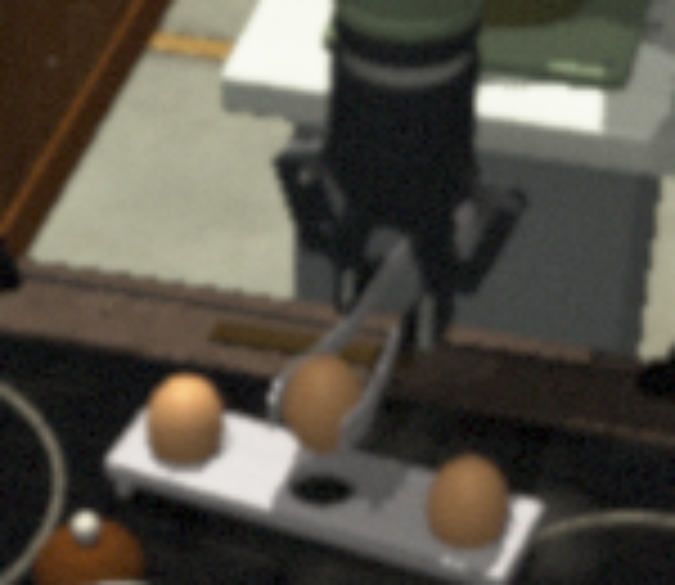

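The egg rose with the tongs, and the middle hole is empty at (322,490). I finish the lift.

jog_arm --pt "-0.1 0 0 0 0 0 0.1" --pt "-0.2 0 0 0 0 0 0.1" --pt "-0.25 0 0 0 0 0 0.1" --pt "-0.25 0 0 0 0 0 0.1" --pt "-0.2 0 0 0 0 0 0.1" --pt "-0.13 0 0 0 0 0 0.1" --pt "-0.07 0 0 0 0 0 0.1" --pt "0 0 0 0 0 0 0.1" --pt "0 0 0 0 0 0 0.1" --pt "0 0 0 0 0 0 0.1"

```text
time_s: 34.5
ee_pos: [0.4709, 0.0298, 0.1203]
orientation: [-2.13, 0.185, 2.132]
ft_force: [-0.6, -0.2, -2.5]
gripper_width: 0.0364
```

jog_arm --pt "0 0 0 0 0 0 0.1" --pt "0 0 0 0 0 0 0.1" --pt "0 0 0 0 0 0 0.1" --pt "0 0 0 0 0 0 0.1" --pt "0 0 0 0 0 0 0.1"

```text
time_s: 35.0
ee_pos: [0.4713, 0.0298, 0.1208]
orientation: [-2.131, 0.185, 2.131]
ft_force: [-0.4, 0.4, -1.9]
gripper_width: 0.0364
```

```bash
python3 - <<'E'
from h import *
o,M=state(); print(o["time_s"],"F",o["ft_force"].round(1),"w",o["gripper_width"],o["ee_pos"],M[:,0].round(3))
for c in("side","top"):
    f=cams.grab_frame(c)[:,:,::-1]; cv2.imwrite(f"pics/z_{c}.png",f)
    for n in("egg_cooked_center","tongs_jaw","pepper_mill","salt_shaker","tin"):
        for d in finder.landmark_of(n,c)[:4]: print(c,n,round(d["conf"],2),np.round(w(c,d["xyz"]),3))
E
```

```text
35.0 F [-0.4  0.4 -1.9] w 0.03635333391012671 [0.471337   0.02978215 0.12080804] [ 0.  0. -1.]
side egg_cooked_center 0.61 [0.56  0.016 0.138]
side egg_cooked_center 0.38 [0.685 0.313 0.002]
side egg_cooked_center 0.17 [0.558 0.017 0.137]
side tongs_jaw 0.82 [0.554 0.016 0.135]
side pepper_mill 0.38 [0.575 0.093 0.025]
side salt_shaker 0.89 [ 0.753  0.205 -0.   ]
side tin 0.67 [0.687 0.316 0.001]
top egg_cooked_center 0.94 [0.562 0.018 0.136]
top egg_cooked_center 0.53 [0.561 0.013 0.133]
top pepper_mill 0.94 [ 0.749 -0.044 -0.   ]
top salt_shaker 0.91 [0.754 0.203 0.002]
top tin 0.61 [ 0.687  0.313 -0.001]
```

View pics/z_side.png

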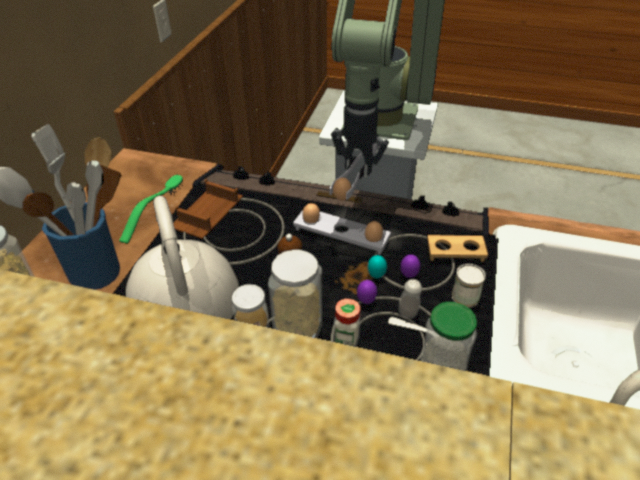

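View pics/z_top.png

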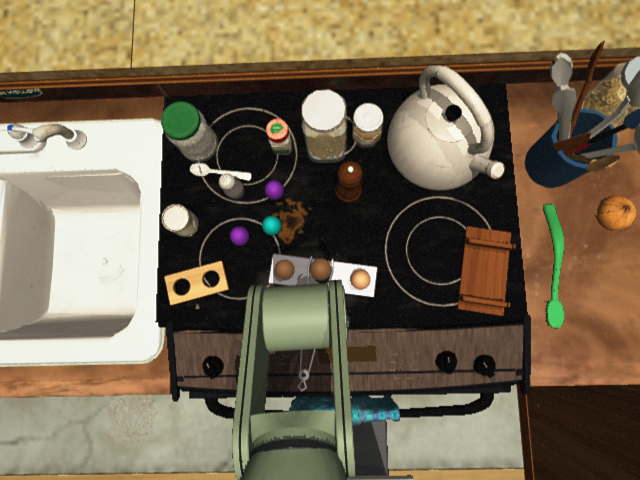

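The hot egg hangs in the tongs at z about 0.137, a lift of about 98 mm. Both fresh eggs stand in the end pockets at side (311,214) and (373,232). The stand is empty, and the mill, shaker and tin are where they were. I hand it in.

```bash
python3 -c "
from station import arm
print(arm.job_done())"
```

```text
the job is handed in; nothing more can be done
None
```

The job is done and handed in, at about 35 s of the 70 s allowed. I moved the two fresh eggs one by one from the stand into the left and right end pockets of the rack. I then picked up the tongs, squeezed them to 50 mm, lowered them over the hot egg, closed them on it and lifted it straight up.

**Last checks:**
- **Hot egg:** held in the tongs at z of about 0.137 m, up from about 0.039 m, so lifted about 98 mm. The finger opening held steady at 36 mm on the egg.
- **Fresh eggs:** both stand upright in the end pockets, and the stand is empty.
- **Other things:** the pepper mill, salt shaker and tin are within 4 mm of where they were first measured, and the purple and turquoise eggs look unmoved.
- **Forces:** readings at the wrist were below 10 N each time I looked. The gripper itself never touched the hot egg in any picture I took.

**Disagreements:**
- The finder gave a few wrong low-confidence hits, such as calling the tin an egg. I ignored these.
- The side camera put each carried fresh egg about 2 mm further left than the arm's own reading. I corrected for this by eye, and both eggs seated well.

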